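# Hang the bench scraper by its pull-out tab on an S-hook

## Robot

A 6-joint arm with a two-finger parallel gripper is mounted at the origin on the work surface. World frame = base frame: x ahead of the robot, y to its left, z up, the work surface at z = 0. Lengths are in m, angles in rad, forces in N, time in s.
With the tool pointing down it reaches from about 0.4 to 0.825 m from the base axis. Payload 7 kg.
Tool frame: the origin (TCP) lies on the centre line of the jaws, within the pads' length; the fingertips stand 14 mm ahead of it and the grasp point (between the pads) lies 5 mm behind it; y points along the fingers, x is the direction in which the jaws open and shut, and the axes are right-handed (so a half turn about y gives the same grasp; the last joint's range is limited). The gripper opens to 88 mm and grips with 3 to 60 N. Pads are 19 mm wide; open, the fingers measure 130 mm over their backs; the gripper's body (78 mm by 193 mm) begins 47 mm behind the grasp point.
Start: joints at [-0.824, 0.359, 0.012, 0, -1.224, -0.288], TCP at [0.299, -0.605, 0.241] pointing down, gripper open.
Joint ranges: [-3.07, 3.07], [-1.43, 2.12], [-1.02, 1.25], [-3.03, 1.67], [-3.05, -0], [-3.03, 3.03]. Speed limits (rad/s): [2.39, 2.39, 3.01, 3.14, 3.14, 3.14].

## Interface

Orientations are given as [roll, pitch, yaw] about the fixed x, y, z axes, in that order (R = Rz(yaw) Ry(pitch) Rx(roll)).
In Python, from cell import telemetry, vision, job gives the robot as it stands. The module is installed in compiled form; this text tells all that it offers.
- The arm moves only by the tool drive_tool, never from a script. Its argument "increments" is a list of rows, each a list of 7 numbers: the shift along the tool's x, y, z in m, then the turn, a rotation vector about the tool's x, y, z in rad, then the closure, from 0 (fully open) to 1 (shut). A call has 1 to 20 rows; each row shifts and turns the pose as measured when the row begins, along the tool's axes as they then stand; what a row does not reach is not made up. A row lasts 1/8 s, in which the tool goes at most 62.5 mm and 10.7 degrees, less where a joint would pass 70% of its speed; a pose out of reach is approached as far as the arm can. A call with a gripper value outside its range is refused whole. The fingers move at their own pace and stop on an object; the grip force is fixed at half the most. Time passes only in rows, so rows that do not move let the fingers close. It gives the time, the measured TCP pose, the force and the opening at its end, in the units of the state.
- telemetry.state(): the state, without advancing time (a new reading comes with each control period).
- vision.snapshot(name): name is "side" or "top"; returns the picture (384x512x3 uint8, blue, green, red); there is no depth.
- vision.get_calibration(name): a dict with "intrinsics" (3x3 intrinsics, pixels), "distortion" ([k1, k2, p1, p2, k3] as OpenCV has them; the pictures are not rectified), "pose" (4x4, takes a point from camera to world coordinates). Camera axes: x right, y up, looking along -z (the intrinsics and any distortion apply to the point x, -y, -z); pixel columns grow to the right and rows downward; lengths in m; the calibration is good to about 2 mm. A picture is of the moment at which its call begins. get_calibration takes no time and is no camera call.
- job.sign_off(): hands the job in, once; it reports no verdict.
The state is a dict: "clock": time; "joint_positions": joint angles; "dq": joint speeds; "joint_torque": joint torques, N m; "ee_pos": TCP position; "tcp_rot": TCP orientation; "ft_force": force on the tool from outside, world axes, zero at the start; "moment": the same for the moment, N m; "opening": finger opening in m.
Only numpy, scipy, OpenCV 4.12 (cv2) and the standard library are available. Lean on these libraries where they do the work, as an engineer would, in place of code of your own. Each camera call takes 0.05 s, during which the arm holds its last target.

## Task

Take the steel S-hook by its wooden grip out of its rest, feel its slanted lower end gently through the small hole in the bench scraper's sliding hanging tab, and lift the scraper with it out of the slotted block. Then hang the S-hook by its upper crook on the steel bar of the rail, between the posts, and let go so that the scraper hangs there quietly. Never push hard with the hook on the scraper (keep it under 12 N), touch the scraper with the hook only, and leave the scale, the basket and the tape roll where they are.

Things in the scene. Friction and masses are not known exactly. Their poses are not given: they have to be found in the camera images.
- hook_grip (a point): Centre of the wooden grip of the steel S-hook, which stands upright in its rest. Grip 22 (x) x 12 (y) x 48 (z) mm, pinched across y (12 mm) from straight above at its centre, with the upper crook standing between the fingers. Own axes as hook.
- hook_tip (a point): Centre of the round end (5 mm thick) of the S-hook's straight slanted lower wire, 22 mm ahead (+x) of and 34 mm below the grip's centre; the wire points 28.6 degrees upwards along +x. Push it through a hole along its own line, about 60 mm.
- hook_crook (a point): Point in the S-hook's upper crook, 28 mm behind (-x) and 38.5 mm above the grip's centre: the bar's axis lies here when the hook hangs. The crook opens downwards between the grip and its free end at x -50, z +19 mm, so the bar lies on the -x side of the grip.
- hook: S-hook, 70 g, 5 mm round wire in its x-z plane; origin at the grip's centre, z up, x away from the robot at the start. The lower wire runs from the grip back to x -43, z -52 mm, has its lowest bend at x -40 to -33, z -64 (the scraper settles there), then rises straight at 28.6 degrees to its free tip, see hook_tip. Whole hook from z -67 to +49 mm, x -53 to +25 mm.
- rest: Wooden rest of the S-hook, fixed, 88 x 60 mm, 48 mm high, origin under the grip, 10 mm ahead of its middle: two cheeks (outer faces 35.5 mm apart) with a 7.5 mm groove along x in which the lower wire stands; the grip's underside rests on the cheeks. Lift the hook straight up by 50 mm or more to clear it.
- scraper: Bench scraper, 120 to 200 g, upright in the block; origin at the middle of its lower edge, z up, y along its width, x across its thickness, away from the robot. Steel blade 80 mm wide, 60 high, 3 thick; above it a white plastic spine 86 mm wide, 14 thick, from 52 to 86 mm height, with a sliding hanging tab, see scraper_top.
- scraper_top (a point): Middle of the spine's top, where the steel tab (24 mm wide, 3 thick, in the plane x = 0) sticks out. The tab's round 11 mm hole lies on the middle line (y = 0), 10.5 mm below the tab's top edge. The tab slides up and down with stiff friction (9 N); how far it is out is not measured: the hole's centre is 12 to 42 mm above this point.
- block: Dark wooden block, fixed, 64 x 124 mm, 50 mm high, origin under its middle; its slot (along y, 4.5 mm wide, 45 mm deep) holds the scraper's blade loosely, so the scraper can lean a few mm at the top when pushed, and jams if it is drawn up while pulled sideways: settle the hook's lowest bend in the hole and draw straight up.
- rail: Hanging rail, fixed: wooden base 100 x 240 x 12 mm, two steel posts 16 mm thick, 280 mm high at y -110 and +110 mm, and between them a level steel bar of 10 mm diameter along y. Origin under the base's middle; x points away from the robot.
- bar_mid (a point): Middle of the bar's axis, 270 mm above the table; the bar runs along the rail's y.
- scale: White kitchen scale, bystander, loose, 150 x 190 mm, 43 mm high, origin under its middle.
- basket: Round bamboo basket, bystander, loose, 170 mm wide, 50 mm high, origin under its middle.
- tape: Roll of tape lying in the basket, bystander, loose, 70 mm wide, 28 mm high, origin under its middle.
Not all that is in view belongs to the job. Leave any blue or yellow look-alike of the hook alone.

How it is judged:
By the outcome, as a careful person would: the job done as asked, in the order asked, and still so for the second after the job is handed in, with the robot touching nothing.
It also fails if it takes over 72 s, if anything falls off the work surface, if the arm or the gripper's body presses on something with over 40 N, if the wrist force passes 120 N, or if a joint passes its speed limit or range.

## Working session

There is one attempt and no reset: what is moved stays moved. The work goes in short steps, Python scripts to look and compute and a tool call to move; the robot and the scene stay as the last step left them, time stands still between calls to the robot, and variables do not carry over. Pictures are saved under pics/ and viewed, and the job is handed in when it is done.

Besides the shell and the picture viewer there is one more tool, called after "Call:" as a command line: name --pt "numbers of a row" for each row, then --argument value for the rest. drive_tool: Moves the arm, as the interface text tells. Its arguments: {"type":"object","properties":{"increments":{"type":"array","items":{"type":"array","items":{"type":"number"}}}},"required":["increments"]}

```bash
mkdir -p pics
cat > h.py <<'E'
import numpy as np,cv2
from cell import telemetry,vision,job
def cal(n):
    c=vision.get_calibration(n);return np.array(c["intrinsics"],float),np.array(c["distortion"],float),np.array(c["pose"],float)
def ray(n,u,v):
    K,D,P=cal(n)
    p=cv2.undistortPoints(np.array([[[u,v]]],float),K,D).ravel()
    d=P[:3,:3]@np.array([p[0],-p[1],-1.0]);return P[:3,3],d/np.linalg.norm(d)
def onz(n,u,v,z):
    o,d=ray(n,u,v);return o+d*(z-o[2])/d[2]
def tri(a,b):
    o1,d1=ray("side",*a);o2,d2=ray("top",*b)
    A=np.stack([d1,-d2],1);t=np.linalg.lstsq(A,o2-o1,rcond=None)[0]
    p,q=o1+d1*t[0],o2+d2*t[1];return (p+q)/2,np.linalg.norm(p-q)
def proj(n,X):
    K,D,P=cal(n);X=np.atleast_2d(X)
    c=(np.array(X)-P[:3,3])@P[:3,:3];c=c*[1,-1,-1]
    return cv2.projectPoints(c,np.zeros(3),np.zeros(3),K,D)[0].reshape(-1,2)
def snap(n,name,crop=None,s=1):
    im=vision.snapshot(n);cv2.imwrite(f"pics/{name}_raw.png",im)
    return save(im,name,crop,s)
def save(im,name,crop=None,s=1):
    j=im
    if crop: x0,y0,x1,y1=crop;j=im[y0:y1,x0:x1]
    cv2.imwrite(f"pics/{name}.png",cv2.resize(j,None,fx=s,fy=s,interpolation=cv2.INTER_CUBIC));return im
def st():
    s=telemetry.state();print({k:np.round(s[k],4).tolist() for k in("clock","ee_pos","tcp_rot","ft_force","opening","joint_positions")})
E
python3 - <<'E'
from h import *
st()
for n in("side","top"):
    snap(n,n+"0",None,1.5);print(cal(n))
E
```

```text
{'clock': 0.0, 'ee_pos': [0.2987, -0.6048, 0.2396], 'tcp_rot': [-1.5707, -0.0017, 2.0295], 'ft_force': [0.1055, -0.8589, 0.0546], 'opening': 0.0876, 'joint_positions': [-0.8239, 0.3594, 0.0111, -0.0004, -1.2241, -0.2881]}
(array([[422.43431926,   0.        , 253.346379  ],
       [  0.        , 422.43431926, 193.92808065],
       [  0.        ,   0.        ,   1.        ]]), array([-0.04619478,  0.        ,  0.        ,  0.        ,  0.        ]), array([[-0.99867933,  0.03786762, -0.03472245,  0.46783923],
       [-0.04977517, -0.54568091,  0.83651346,  0.92474202],
       [ 0.01272939,  0.83713702,  0.54684511,  0.78780418],
       [ 0.        ,  0.        ,  0.        ,  1.        ]]))
(array([[407.27181824,   0.        , 252.6590213 ],
       [  0.        , 407.27181824, 195.81749463],
       [  0.        ,   0.        ,   1.        ]]), array([0.01702051, 0.        , 0.        , 0.        , 0.        ]), array([[ 0.01713099,  0.99519625, -0.09638959,  0.40194283],
       [-0.99977532,  0.01584621, -0.01407884, -0.00219761],
       [-0.0124838 ,  0.09660912,  0.99524411,  1.34164943],
       [ 0.        ,  0.        ,  0.        ,  1.        ]]))
```

View pics/side0.png

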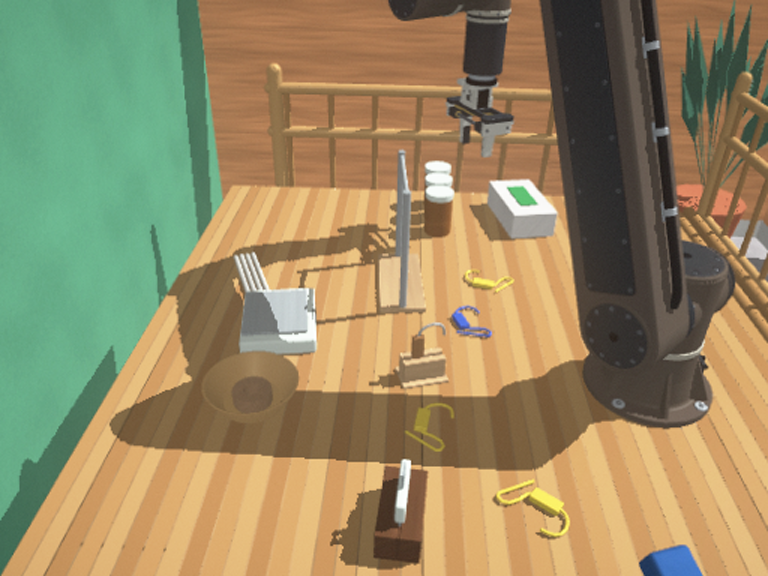

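View pics/top0.png

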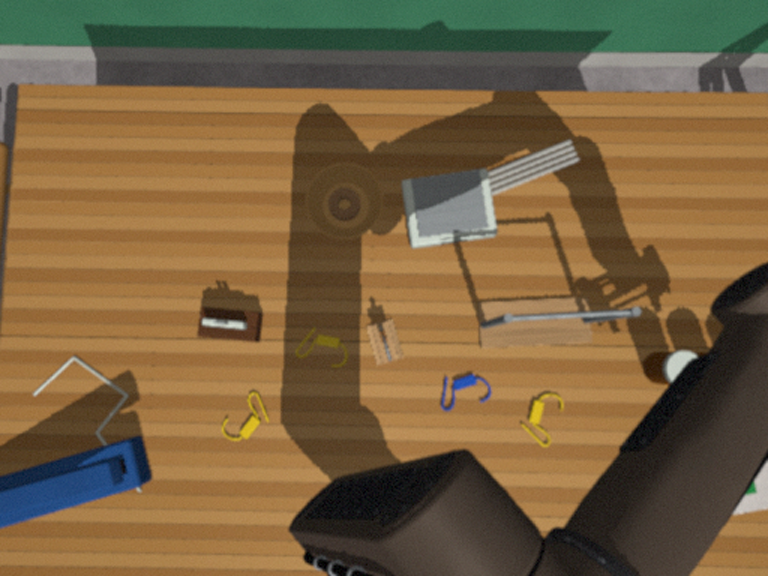

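The steel S-hook standing in the wooden rest is at side (282,240) and top (257,227). The yellow and blue hooks lying on the table are look-alikes: yellow at side (323,188), (283,280) and (360,335), blue at side (313,214). The scraper is at side (268,330) and top (153,215). The rail's bar is at top (375,210). I'll confirm these in enlarged crops.

Run:
```python
from h import *
s=cv2.imread("pics/side0_raw.png");t=cv2.imread("pics/top0_raw.png")
a=cv2.resize(s[205:265,250:320],(560,480),interpolation=cv2.INTER_CUBIC)
b=cv2.resize(s[290:380,230:300],(373,480),interpolation=cv2.INTER_CUBIC)
cv2.imwrite("pics/cs.png",np.hstack([a[:,:400],b]))
a=cv2.resize(t[195:250,235:285],(400,440),interpolation=cv2.INTER_CUBIC)
b=cv2.resize(t[195:240,125:180],(400,327),interpolation=cv2.INTER_CUBIC)
b=np.vstack([b,np.zeros((113,400,3),np.uint8)])
cv2.imwrite("pics/ct.png",np.hstack([a,b]))
cv2.imwrite("pics/cr.png",cv2.resize(t[190:240,310:435],None,fx=6,fy=6,interpolation=cv2.INTER_CUBIC))
cv2.imwrite("pics/crs.png",cv2.resize(s[90:215,230:300],None,fx=4.8,fy=4.8,interpolation=cv2.INTER_CUBIC))
```

```text
(no output)
```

View pics/cs.png

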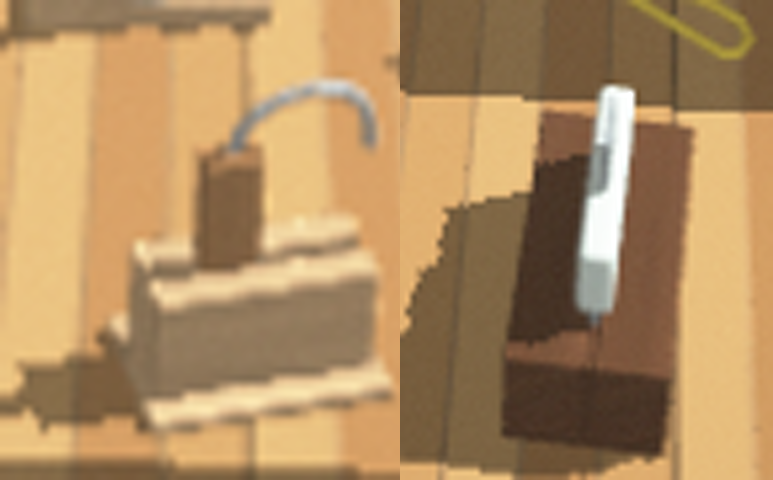

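View pics/ct.png

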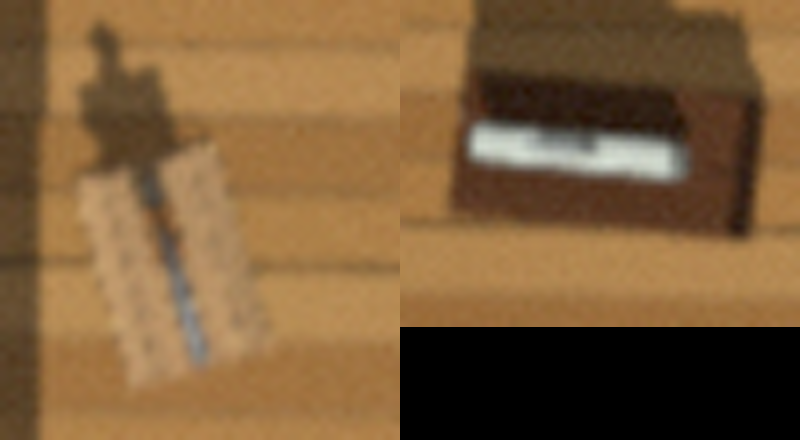

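View pics/cr.png

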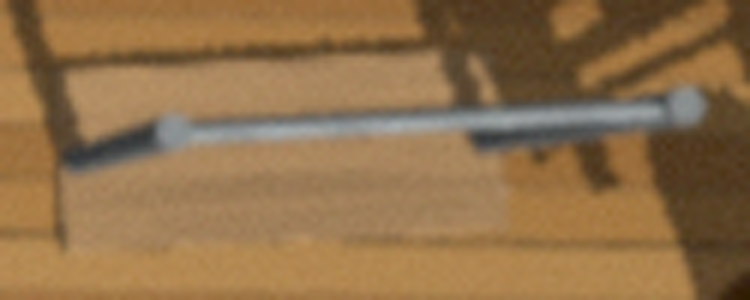

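View pics/crs.png

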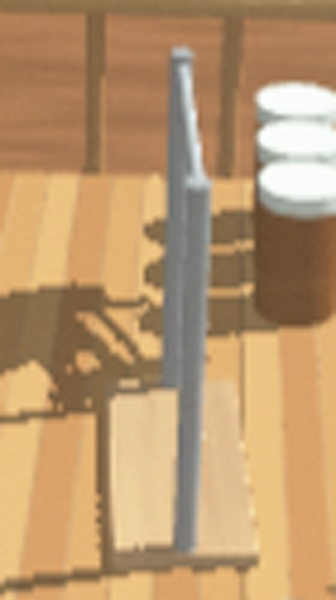

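The crops confirm it: the steel-wire hook with the brown grip stands in the rest, and its crook points towards the robot. Next I'll zoom in on the scraper tab.

Run:
```python
from h import *
s=cv2.imread("pics/side0_raw.png");t=cv2.imread("pics/top0_raw.png")
a=cv2.resize(s[300:360,250:290],(400,600),interpolation=cv2.INTER_NEAREST)
b=cv2.resize(t[180:220,130:170],(400,400),interpolation=cv2.INTER_NEAREST)
b=np.vstack([b,np.zeros((200,400,3),np.uint8)])
cv2.imwrite("pics/tab.png",np.hstack([a,b]))
for u,v in [(257,227),(153,215)]: print(onz("top",u,v,.1))
for z in (.08,.1,.12): print(proj("top",[.6,0.3,z]),proj("side",[.45,.3,z]))
```

```text
[0.42718181 0.00053949 0.1       ]
[0.45847042 0.31884699 0.1       ]
[[162.46614795 170.31764718]] [[271.82144219 310.74218364]]
[[160.95638514 169.28807565]] [[272.17286296 304.3601122 ]]
[[159.39794748 168.22533629]] [[272.5327879  297.81330803]]
```

View pics/tab.png

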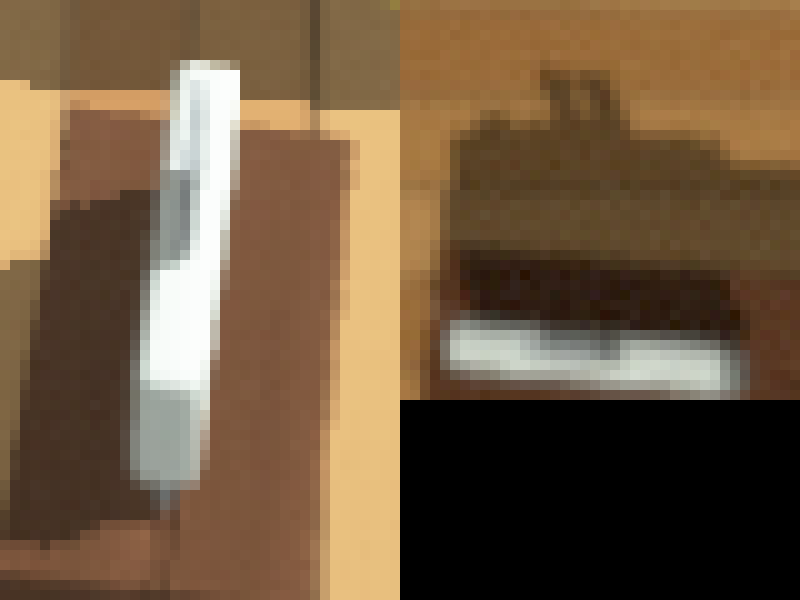

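Run:
```python
from h import *
s=cv2.imread("pics/side0_raw.png");t=cv2.imread("pics/top0_raw.png")
print("side gray rows 300-342, cols 263-276")
g=cv2.cvtColor(s,cv2.COLOR_BGR2GRAY)
for r in range(302,342): print(r,g[r,263:277])
cv2.imwrite("pics/rs.png",cv2.resize(t[130:225,290:430],None,fx=5.6,fy=5.6,interpolation=cv2.INTER_CUBIC))
cv2.imwrite("pics/tsh.png",cv2.resize(t[180:206,130:170],None,fx=20,fy=20,interpolation=cv2.INTER_CUBIC))
A=onz("top",338.3,211.7,.28);B=onz("top",424.2,207.5,.28);print(A,B,np.linalg.norm(A-B),(A+B)/2,np.degrees(np.arctan2(*(A-B)[[1,0]]))-90)
print(onz("top",303.5,157,0))
```

```text
side gray rows 300-342, cols 263-276
302 [ 92  92  93  92  90  89  89 102 102 101 100 101 101 100]
303 [ 92  93  91  94  94  90  91 100 100  99 101 102 102 100]
304 [ 94  92  92  93  91  90  92 100 100 102  99 101 101 101]
305 [ 94  93  92  95  91  89  91 100 101 101 102 101 101 102]
306 [ 93  94  92  95 107 174 228 220 184 173 133  99 100 100]
307 [ 93  91  93  94 143 234 248 250 251 253 254 100 102 102]
308 [ 92  93  90  98 156 237 226 241 252 253 252 101  99 103]
309 [167 168 167 165 188 241 224 235 252 253 252 101  99  98]
310 [170 168 168 171 196 243 214 232 252 252 249 184 184 185]
311 [116 135 150 156 208 245 206 227 252 252 247 184 185 185]
312 [100 101  98 131 218 239 204 227 252 251 223 163 159 166]
313 [ 99  99 101 139 224 241 210 235 252 251 197 100 100 101]
314 [100 100 102 145 226 228 210 237 252 251 190 100 102  99]
315 [ 97  97 101 149 232 218 210 237 253 253 186 101 103 102]
316 [ 98  98 102 163 238 216 202 233 253 253 179 101 101  98]
317 [ 98  96 105 137 151 150 188 242 253 253 160 103 100  99]
318 [ 95  96 107 137 146 128 175 244 253 251 154 102  99 100]
319 [ 58 
[... 907 characters left out ...]
  94  96  93]
334 [ 88 193 249 250 251 252 253 253 180  98  95  97  96  95]
335 [ 96 201 250 250 251 252 253 250 147  95  95  97  95  95]
336 [109 213 249 250 251 252 253 244 119  96  95  93  95  91]
337 [119 213 244 246 249 251 252 239 105  95  97  94  96  93]
338 [114 176 212 221 226 234 242 229 102  94  95  98  97  93]
339 [113 157 163 169 176 186 213 219  96  96  96  98  96  91]
340 [115 157 160 161 161 166 200 217  98  98  94  93  95  94]
341 [113 160 161 160 160 167 192 195  97  96  95  94  92  92]
[ 0.46681974 -0.2105861   0.28      ] [ 0.48143799 -0.43205251  0.28      ] 0.22194833647661788 [ 0.47412886 -0.3213193   0.28      ] 3.7764215323519608
[ 0.66459562 -0.15049684  0.        ]
```

View pics/rs.png

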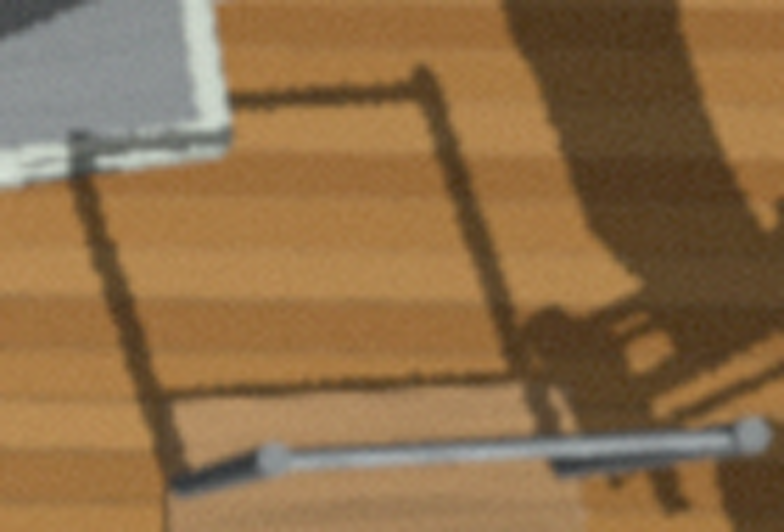

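View pics/tsh.png

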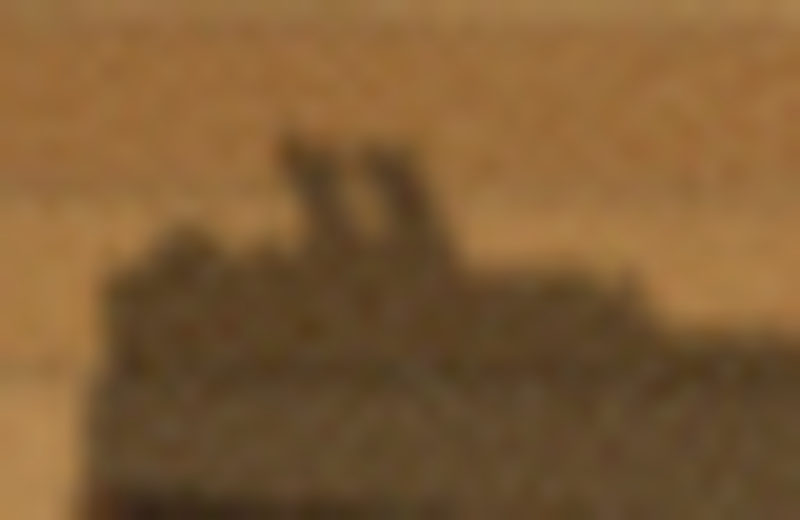

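Run:
```python
from h import *
o20=lambda x,y:(130+(x+.5)/20-.5,180+(y+.5)/20-.5)
o56=lambda x,y:(290+x/5.6-.4,130+y/5.6-.4)
B=onz("top",*o56(752,435),.28);S=onz("top",*o56(423,75),0)
L=(S-B)/.28;print("B",B,"S",S,"L per m",L)
# also post1 shadow on scale z .043
A=onz("top",*o56(272,458),.28);S1=onz("top",*o56(78,140),.043);L1=(S1-A)/(.28-.043);print("L1",L1)
# spine corners z=.091 in top image
c=dict(fl=(443,320),fr=(740,350),nr=(735,395),nl=(443,375))
for k,(x,y) in c.items(): print(k,onz("top",130+(x-400)/10-.5,180+y/10-.5,.091))
for nm,p in dict(tl=(290,130),tr=(410,140),hole=(362,195),hb=(375,235),ht=(350,150),sp_r=(540,268),sp_l=(270,252)).items():
    W=onz("top",*o20(*p),0); print(nm,W)
    for z in (.091,.105,.115,.12,.125,.13,.135):
        if nm[0]!='s' and z>.1 or (nm[0]=='s' and z<.1): print("   ",z,np.round(W-L*z,4)[:2],np.round(W-L1*z,4)[:2])
# side spine corners
print("side near top edge mid etc", [tri((250+x/10-.5,300+y/10-.5),q) for x,y,q in []])
```

```text
B [ 0.48199958 -0.43126098  0.28      ] S [ 0.71483465 -0.35529426  0.        ] L per m [ 0.83155382  0.2713097  -1.        ]
L1 [ 0.82870555  0.27199684 -1.        ]
fl [0.46870523 0.38081448 0.091     ]
fr [0.46094045 0.28888739 0.091     ]
nr [0.44708596 0.28989062 0.091     ]
nl [0.451779   0.38003816 0.091     ]
tl [0.55883748 0.37851237 0.        ]
    0.105 [0.4715 0.35  ] [0.4718 0.35  ]
    0.115 [0.4632 0.3473] [0.4635 0.3472]
    0.12 [0.4591 0.346 ] [0.4594 0.3459]
    0.125 [0.4549 0.3446] [0.4552 0.3445]
    0.13 [0.4507 0.3432] [0.4511 0.3432]
    0.135 [0.4466 0.3419] [0.447  0.3418]
tr [0.55748067 0.35847628 0.        ]
    0.105 [0.4702 0.33  ] [0.4705 0.3299]
    0.115 [0.4619 0.3273] [0.4622 0.3272]
    0.12 [0.4577 0.3259] [0.458  0.3258]
    0.125 [0.4535 0.3246] [0.4539 0.3245]
    0.13 [0.4494 0.3232] [0.4497 0.3231]
    0.135 [0.4452 0.3218] [0.4456 0.3218]
hole [0.54816011 0.3660764  0.        ]
    0.105 [0.4608 0.3376] [0.4611 0.3375]
    0.115 [0.4525 0.3349] [0.4529 0.3348]
    0.12 [0.4484 0.3335] [0.4487 0.3334]
    0.125 [0.4442 0.3322] [0.4446 0.3321
[... 154 characters left out ...]
45 0.3351]
    0.115 [0.4459 0.3324] [0.4462 0.3324]
    0.12 [0.4417 0.3311] [0.4421 0.331 ]
    0.125 [0.4376 0.3297] [0.4379 0.3296]
    0.13 [0.4334 0.3284] [0.4338 0.3283]
    0.135 [0.4293 0.327 ] [0.4296 0.3269]
ht [0.55565006 0.36838822 0.        ]
    0.105 [0.4683 0.3399] [0.4686 0.3398]
    0.115 [0.46   0.3372] [0.4603 0.3371]
    0.12 [0.4559 0.3358] [0.4562 0.3357]
    0.125 [0.4517 0.3345] [0.4521 0.3344]
    0.13 [0.4475 0.3331] [0.4479 0.333 ]
    0.135 [0.4434 0.3318] [0.4438 0.3317]
sp_r [0.53644548 0.33599528 0.        ]
    0.091 [0.4608 0.3113] [0.461  0.3112]
sp_l [0.53840144 0.38096225 0.        ]
    0.091 [0.4627 0.3563] [0.463  0.3562]
side near top edge mid etc []
```

Run:
```python
from h import *
c=np.array([.4575,.335]);psi=np.radians(-4.5);y=np.array([-np.sin(psi),np.cos(psi)])
for z in (.091,.115,.12,.125,.13):
    for w in (-.012,.012): print(z,w,proj("side",[*(c+w*y),z]).round(1),proj("top",[*(c+w*y),z]).round(1))
x=np.array([y[1],-y[0]])
for sx in(-.007,.007):
    for sy in (-.043,.043): print(sx,sy,proj("side",[*(c+sx*x+sy*y),.091]).round(1))
```

```text
0.091 -0.012 [[268.7 315.5]] [[152.4 215.7]]
0.091 0.012 [[267.6 324.6]] [[144.6 215. ]]
0.115 -0.012 [[269.1 307.7]] [[150.3 215.4]]
0.115 0.012 [[268.  316.7]] [[142.4 214.6]]
0.12 -0.012 [[269.2 306. ]] [[149.9 215.3]]
0.12 0.012 [[268.1 315. ]] [[142.  214.5]]
0.125 -0.012 [[269.3 304.4]] [[149.4 215.2]]
0.125 0.012 [[268.1 313.4]] [[141.5 214.4]]
0.13 -0.012 [[269.4 302.7]] [[149.  215.1]]
0.13 0.012 [[268.2 311.7]] [[141.  214.4]]
-0.007 -0.043 [[273.4 304.7]]
-0.007 0.043 [[269.5 337.3]]
0.007 -0.043 [[266.9 304. ]]
0.007 0.043 [[262.5 336.5]]
```

Run:
```python
from h import *
t=lambda x,y:(235+x/8-.5,195+y/8-.5)
s=lambda x,y:(250+x/8-.5,205+y/8-.5)
tip=onz("top",*t(148,178),.040);end=onz("top",*t(205,362),.092)
print("tip",tip,"end",end,np.degrees(np.arctan2(*(tip-end)[[1,0]])),np.linalg.norm((tip-end)[:2]))
C=[onz("top",*t(x,y),.008) for x,y in((80,180),(215,140),(270,345),(130,387))]
for c in C:print(c)
C=np.array(C)
for i in range(4):print(np.linalg.norm(C[i]-C[i-1])*1e3)
print("mean",C.mean(0))
print("yaw",[np.degrees(np.arctan2(*(a-b)[[1,0]])) for a,b in((C[0],C[3]),(C[1],C[2]))])
# side: grip bottom/top
for nm,p,z in (("top front edge",(232,150),.096),("bot",(230,268),.048),("crook top",(325,85),.121),("end",(370,145),.09)):
    print(nm,onz("side",*s(*p),z))
for nm,p,q in(("end",(370,147),(205,360)),("grip top",(230,152),(163,215))): print(nm,tri(s(*p),t(*q)))
g=cv2.imread("pics/top0_raw.png")
```

```text
tip [0.46083765 0.013975   0.04      ] end [ 0.38874106 -0.00959441  0.092     ] 18.103312446017444 0.07585139581291812
[0.46100676 0.04218877 0.008     ]
[ 0.47829659 -0.01280182  0.008     ]
[ 0.39518816 -0.03642956  0.008     ]
[0.37722348 0.02024342 0.008     ]
86.60968225691312
57.64463082538901
86.40185813020486
59.452134447644845
mean [0.42792875 0.0033002  0.008     ]
yaw [np.float64(14.67774418974993), np.float64(15.8704581273824)]
top front edge [0.43647207 0.00695624 0.096     ]
bot [0.4349711  0.01094086 0.048     ]
crook top [0.40638703 0.00189327 0.121     ]
end [ 0.38888659 -0.00696119  0.09      ]
end (array([ 0.38903012, -0.0095785 ,  0.08720264]), np.float64(0.0008443322576385312))
grip top (array([0.44070933, 0.00752293, 0.09582535]), np.float64(0.007163372268747242))
```

Add to h.py:
```python
from scipy.spatial.transform import Rotation as R_
def go(x,y,z,yaw=None):
    "print tool-frame shift (mm) from here to world TCP target and turn"
    s=telemetry.state();p=np.array(s["ee_pos"]);R=R_.from_euler("xyz",s["tcp_rot"]);d=np.array([x,y,z])-p
    T=R_.from_euler("xyz",[-np.pi/2,0,yaw if yaw is not None else s["tcp_rot"][2]])
    print("pos",p.round(4),"rot",np.round(s["tcp_rot"],4),"F",np.round(s["ft_force"],2),"open",round(float(s["opening"]),4),"t",s["clock"])
    print("shift mm",(R.inv().apply(d)*1e3).round(1),"turn",(R.inv()*T).as_rotvec().round(4),"shift after turn",(T.inv().apply(d)*1e3).round(1))
```

```text
(no output)
```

Call:
drive_tool --pt "0 -0.04 0 0 0.06 0 0" --pt "0 -0.04 0 0 0.06 0 0" --pt "0 -0.04 0 0 0.06 0 0"

```text
clock: 0.48
ee_pos: [0.2979, -0.6032, 0.3567]
tcp_rot: [-1.567, -0.012, 1.844]
ft_force: [-0.4, 0.2, -0.9]
opening: 0.0876
```

Call:
drive_tool --pt "0.045 0 -0.025 0 0 0 0" --pt "0.045 0 -0.025 0 0 0 0" --pt "0.045 0 -0.025 0 0 0 0" --pt "0.045 0 -0.025 0 0 0 0" --pt "0.045 0 -0.025 0 0 0 0" --pt "0.045 0 -0.025 0 0 0 0" --pt "0.045 0 -0.025 0 0 0 0" --pt "0.045 0 -0.025 0 0 0 0" --pt "0.045 0 -0.025 0 0 0 0" --pt "0.045 0 -0.025 0 0 0 0"

```text
clock: 1.72
ee_pos: [0.4195, -0.0911, 0.3601]
tcp_rot: [-1.567, -0.012, 1.837]
ft_force: [0.7, -0.5, -0.1]
opening: 0.0877
```

```bash
python3 -c "
from h import *
go(.4375,.0065,.17,1.85)"
```

```text
pos [ 0.4195 -0.0911  0.3601] rot [-1.5671 -0.0121  1.8366] F [ 0.69 -0.55 -0.11] open 0.0877 t 1.725
shift mm [ 87.2 191.  -43.7] turn [-0.0036 -0.0134  0.0121] shift after turn [ 88.9 190.1 -44.2]
```

Call:
drive_tool --pt "0.044 0 -0.022 -0.0036 -0.0134 0.0121 0" --pt "0.045 0 -0.022 0 0 0 0" --pt "0 0.05 0 0 0 0 0" --pt "0 0.05 0 0 0 0 0" --pt "0 0.05 0 0 0 0 0" --pt "0 0.04 0 0 0 0 0"

```text
clock: 2.48
ee_pos: [0.4396, 0.0149, 0.1678]
tcp_rot: [-1.578, -0.001, 1.858]
ft_force: [0.7, 1.1, 0.1]
opening: 0.0875
```

Run:
```python
from h import *
go(.4375,.0065,.17,1.85)
a=snap("side","s1",(220,130,340,260),5);b=snap("top","t1",(200,170,320,270),5)
```

```text
pos [0.4396 0.0149 0.1678] rot [-1.5784e+00 -1.3000e-03  1.8584e+00] F [0.71 1.05 0.09] open 0.0875 t 2.475
shift mm [-7.5 -2.3  4.4] turn [0.0076 0.0084 0.0013] shift after turn [-7.5 -2.2  4.3]
```

View pics/s1.png

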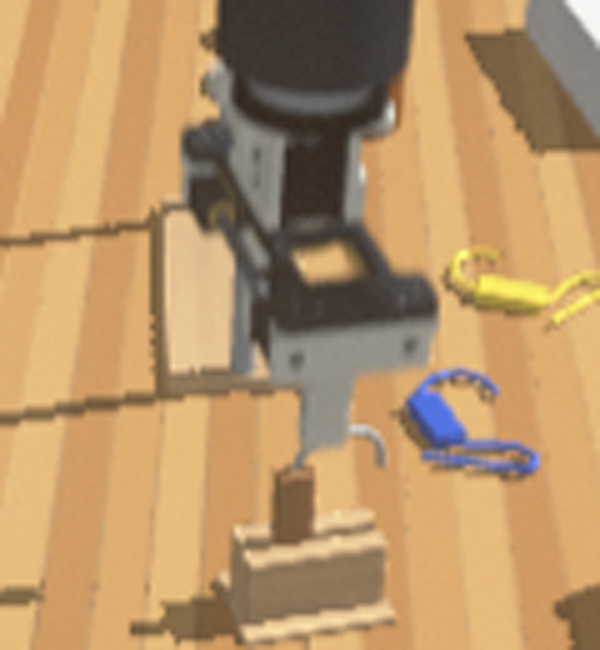

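View pics/t1.png

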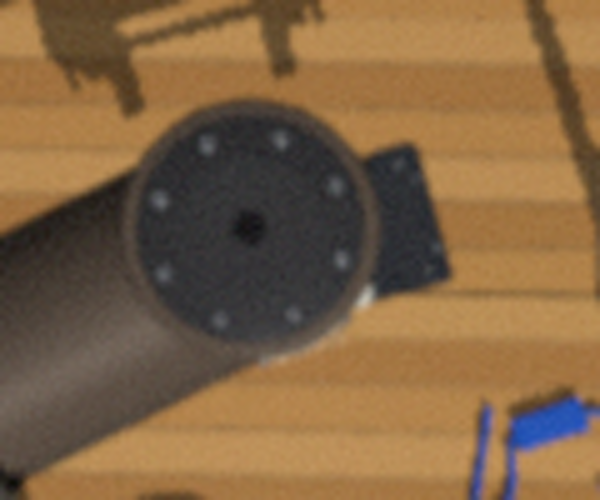

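The open gripper is above the grip: the near finger is at side crop (325,410) and the grip at (293,505). I'll correct by 7 mm, go down and close.

Call:
drive_tool --pt "-0.0075 0 0.0043 0.0076 0.0084 0.0013 0" --pt "0 0.03 0 0 0 0 0" --pt "0 0.02 0 0 0 0 0"

```text
clock: 2.95
ee_pos: [0.4391, 0.0057, 0.121]
tcp_rot: [-1.572, 0.001, 1.849]
ft_force: [0.1, -0.2, -0.5]
opening: 0.0877
```

Run:
```python
from h import *
go(.4375,.0065,.073,1.85)
```

```text
pos [0.4391 0.0057 0.121 ] rot [-1.5723e+00  6.0000e-04  1.8492e+00] F [ 0.15 -0.2  -0.47] open 0.0877 t 2.95
shift mm [ 1.2 48.   1.4] turn [ 0.0015 -0.0008 -0.0006] shift after turn [ 1.2 48.   1.4]
```

Call:
drive_tool --pt "0.001 0.025 0.001 0 0 0 0" --pt "0 0.02 0 0 0 0 0" --pt "0 0.003 0 0 0 0 0" --pt "0 0 0 0 0 0 0.6" --pt "0 0 0 0 0 0 0.6" --pt "0 0 0 0 0 0 0.6" --pt "0 0 0 0 0 0 0.7"

```text
clock: 3.82
ee_pos: [0.4443, 0.0073, 0.0803]
tcp_rot: [-1.585, -0.0, 1.848]
ft_force: [-0.3, -0.3, -0.1]
opening: 0.0531
```

Run:
```python
from h import *
go(.4375,.0065,.073,1.85)
```

```text
pos [0.4443 0.0073 0.0803] rot [-1.5853e+00 -4.0000e-04  1.8482e+00] F [-0.26 -0.28 -0.07] open 0.0531 t 3.825
shift mm [1.1 7.2 6.9] turn [ 0.0145 -0.0018  0.0004] shift after turn [1.2 7.3 6.8]
```

Call:
drive_tool --pt "0.001 0.003 0.005 0.0145 0 0 0.5" --pt "0 0 0 0 0 0 0.5"

```text
clock: 4.08
ee_pos: [0.4388, 0.0068, 0.0772]
tcp_rot: [-1.57, -0.0, 1.848]
ft_force: [0.5, -0.4, 0.0]
opening: 0.0444
```

Run:
```python
from h import *
go(.4375,.0065,.073,1.85);st()
```

```text
pos [0.4388 0.0068 0.0772] rot [-1.5699e+00 -4.0000e-04  1.8482e+00] F [ 0.48 -0.41  0.04] open 0.0444 t 4.075
shift mm [0.  4.2 1.4] turn [-0.0009 -0.0018  0.0004] shift after turn [0.  4.2 1.4]
{'clock': 4.075, 'ee_pos': [0.4388, 0.0068, 0.0772], 'tcp_rot': [-1.5699, -0.0004, 1.8482], 'ft_force': [0.4757, -0.415, 0.0413], 'opening': 0.0444, 'joint_positions': [0.4673, 0.1557, -0.7057, -0.0009, -0.7102, -1.76]}
```

Call:
drive_tool --pt "0 0.004 0.001 0 0 0 0.5" --pt "0 0 0 0 0 0 0.5"

```text
clock: 4.32
ee_pos: [0.4377, 0.0066, 0.0727]
tcp_rot: [-1.569, -0.0, 1.848]
ft_force: [-0.8, 0.0, 0.5]
opening: 0.0441
```

Run:
```python
from h import *
go(.4375,.0065,.073,1.85)
snap("side","s2",(240,170,320,255),7)
```

```text
pos [0.4377 0.0066 0.0727] rot [-1.5694e+00 -4.0000e-04  1.8484e+00] F [-0.84  0.04  0.5 ] open 0.0441 t 4.325
shift mm [-0.  -0.3  0.2] turn [-0.0014 -0.0016  0.0004] shift after turn [-0.  -0.3  0.2]
```

View pics/s2.png

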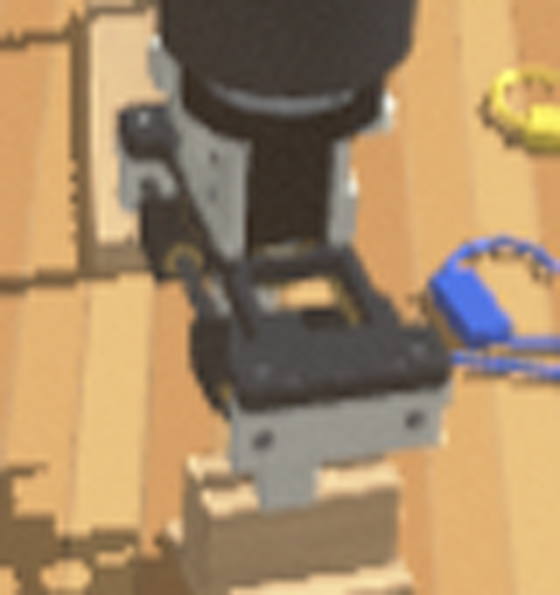

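The near finger stands beside the grip. Closing on it now.

Call:
drive_tool --pt "0 0 0 0 0 0 0.75" --pt "0 0 0 0 0 0 0.8" --pt "0 0 0 0 0 0 0.9" --pt "0 0 0 0 0 0 1" --pt "0 0 0 0 0 0 1" --pt "0 0 0 0 0 0 1"

```text
clock: 5.12
ee_pos: [0.438, 0.0067, 0.073]
tcp_rot: [-1.57, -0.0, 1.848]
ft_force: [0.2, 0.4, -0.5]
opening: 0.0116
```

Run:
```python
from h import *
go(.4375,.0065,.133,1.85)
```

```text
pos [0.438  0.0067 0.073 ] rot [-1.5701e+00 -4.0000e-04  1.8484e+00] F [ 0.19  0.35 -0.5 ] open 0.0116 t 5.125
shift mm [  0.  -60.    0.6] turn [-0.0007 -0.0016  0.0004] shift after turn [ -0.  -60.    0.6]
```

Call:
drive_tool --pt "0 -0.015 0 0 0 0 1" --pt "0 -0.02 0 0 0 0 1" --pt "0 -0.03 0 0 0 0 1" --pt "0 -0.03 0 0 0 0 1" --pt "0 -0.03 0 0 0 0 1" --pt "0 -0.02 0 0 0 0 1"

```text
clock: 5.88
ee_pos: [0.4362, 0.0059, 0.2203]
tcp_rot: [-1.564, 0.0, 1.848]
ft_force: [-0.1, 1.1, -2.5]
opening: 0.012
```

Run:
```python
from h import *
go(.4375,.0065,.23,1.85)
snap("side","s3",(220,110,320,230),5)
```

```text
pos [0.4362 0.0059 0.2203] rot [-1.5641e+00  1.0000e-04  1.8479e+00] F [-0.06  1.15 -2.46] open 0.012 t 5.875
shift mm [ 0.2 -9.7 -1.4] turn [-0.0067 -0.0021 -0.0001] shift after turn [ 0.2 -9.7 -1.4]
```

View pics/s3.png

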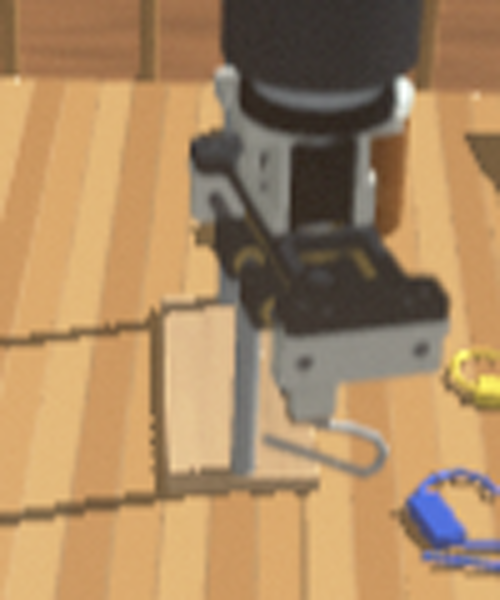

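The hook is held straight: the lower wire runs from (265,438) to the bend at (375,470) in the crop. Now I'll turn it to the scraper's yaw and go there.

Call:
drive_tool --pt "0 0 0 -0.006 0.11 0 1" --pt "0 0 0 0 0.12 0 1" --pt "0 0 0 0 0.12 0 1" --pt "0.045 0 0.009 0 0 0 1" --pt "0.045 0 0.009 0 0 0 1" --pt "0.045 0 0.009 0 0 0 1" --pt "0.045 0 0.009 0 0 0 1" --pt "0.045 0 0.009 0 0 0 1" --pt "0.045 0 0.009 0 0 0 1" --pt "0.045 0 0.009 0 0 0 1"

```text
clock: 7.18
ee_pos: [0.399, 0.3315, 0.2208]
tcp_rot: [-1.573, -0.0, 1.48]
ft_force: [1.1, 0.4, -0.8]
opening: 0.0117
```

Run:
```python
from h import *
go(.40,.335,.1325,1.492)
```

```text
pos [0.399  0.3315 0.2208] rot [-1.5729e+00 -4.0000e-04  1.4801e+00] F [ 1.06  0.44 -0.84] open 0.0117 t 7.175
shift mm [ 3.6 88.3 -0.5] turn [ 0.0021 -0.0119  0.0004] shift after turn [ 3.6 88.3 -0.8]
```

Call:
drive_tool --pt "0.0036 0.03 0 0.002 -0.012 0 1" --pt "0 0.03 0 0 0 0 1" --pt "0 0.02 0 0 0 0 1" --pt "0 0.008 0 0 0 0 1" --pt "0 0 0 0 0 0 1"

```text
clock: 7.8
ee_pos: [0.3982, 0.3386, 0.1284]
tcp_rot: [-1.57, 0.001, 1.497]
ft_force: [1.4, 0.3, -0.0]
opening: 0.0118
```

Run:
```python
from h import *
go(.40,.335,.1325,1.492)
snap("side","s4",(240,270,320,350),7)
snap("top","t4",(120,170,190,240),7)
```

```text
pos [0.3982 0.3386 0.1284] rot [-1.5700e+00  1.3000e-03  1.4967e+00] F [ 1.38  0.28 -0.02] open 0.0118 t 7.8
shift mm [-3.4 -4.1 -2. ] turn [-0.0008  0.0047 -0.0013] shift after turn [-3.4 -4.1 -2.1]
```

View pics/s4.png

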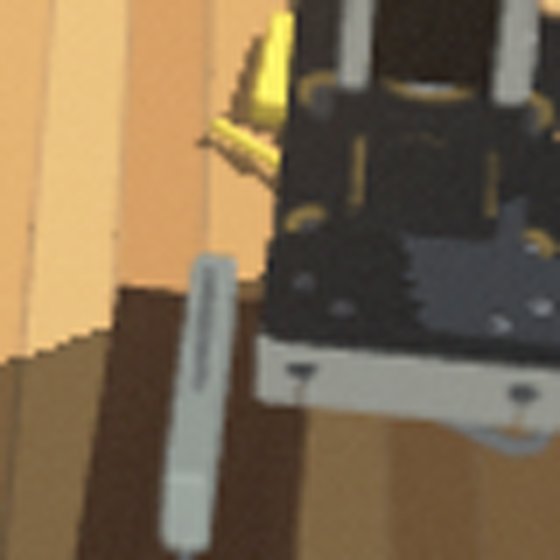

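View pics/t4.png

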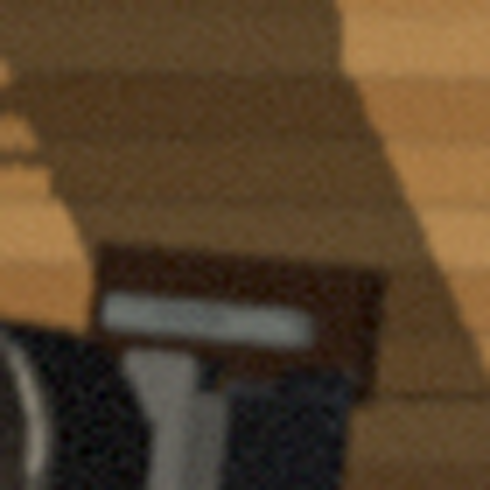

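Run:
```python
from h import *
s=cv2.imread("pics/s4_raw.png");g=cv2.cvtColor(s,cv2.COLOR_BGR2GRAY)
for r in range(303,330): print(r,g[r,262:276])
j=s[300:352,255:283];cv2.imwrite("pics/s4z.png",cv2.resize(cv2.convertScaleAbs(j,alpha=2,beta=-130),None,fx=11,fy=11,interpolation=cv2.INTER_CUBIC))
t=cv2.imread("pics/t4_raw.png")
j=t[205:225,130:170];cv2.imwrite("pics/t4z.png",cv2.resize(cv2.convertScaleAbs(j,alpha=2,beta=-130),None,fx=16,fy=16,interpolation=cv2.INTER_CUBIC))
```

```text
303 [170 169 170 170 170 169 166 169 187 186 184 184 186 185]
304 [169 168 169 169 168 167 165 171 186 183 185 184 184 185]
305 [170 170 168 169 170 168 167 169 184 185 185 187 185 187]
306 [171 168 170 168 169 166 157 152 160 164 164 174 186 185]
307 [169 168 167 169 165 158 151 151 153 152 154 171 185 186]
308 [170 170 169 170 166 153 147 126 135 152 152 160 185 185]
309 [168 168 169 168 166 148 145 122 129 151 152 159 186 185]
310 [169 168 170 170 166 151 144 112 126 154 149 136 101 101]
311 [ 86  93 118 139 141 152 144 110 123 154 151 135 101  99]
312 [ 61  61  60  61  88 148 134 111 123 150 143 112  90  87]
313 [ 59  59  62  62  95 151 133 114 135 154 145 108  60  60]
314 [ 61  61  56  62  95 144 126 111 133 151 145 108  60  59]
315 [ 59  59  62  61  97 144 119 114 135 152 144 106  60  59]
316 [ 59  58  60  71 114 144 119 113 136 152 144 104  63  60]
317 [ 59  60  59  76 126 145 121 119 141 149 140  92  59  60]
318 [ 59  58  59  76 130 146 122 119 144 150 138  87  59  58]
319 [ 57  57  58  88 146 143 113 118 151 150 133  75  58  58]
320 [ 58  58  58  87 148 145 113 120 153 150 130  71  59  57]
321 [ 57  57  61  99 150 144 116 130 153 148 126  59  55  57]
322 [ 58  59  61 100 147 145 117 128 150 148 122  59  56  58]
323 [ 56  57  69 113 147 142 116 125 152 144 106  59  56  58]
324 [ 58  57  74 126 149 136 119 136 152 144 104  58  57  59]
325 [ 56  58  75 126 150 139 126 145 151 140 103  59  56  62]
326 [ 58  53  77 130 149 151 146 151 149 138  87  59  55  60]
327 [ 55  57  88 145 150 151 153 152 147 134  73  56  56  57]
328 [ 55  61  93 146 151 153 152 150 147 129  71  55  52  54]
329 [ 55  59  94 147 151 151 153 152 148 127  70  55  52  55]
```

View pics/s4z.png

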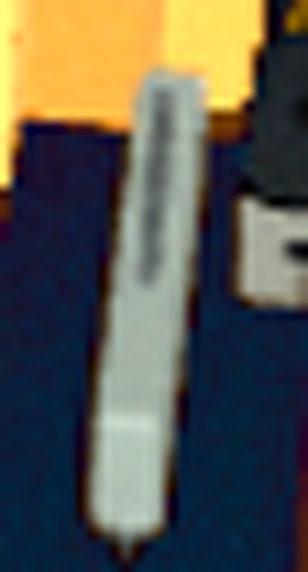

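View pics/t4z.png

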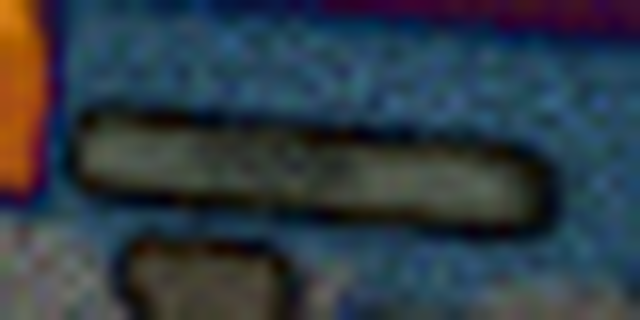

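Run:
```python
from h import *
s=cv2.imread("pics/s4_raw.png")
print(s[325:340,300:326].max(2)*0+cv2.cvtColor(s,cv2.COLOR_BGR2GRAY)[325:340,300:326])
cv2.imwrite("pics/s4b.png",cv2.resize(s[318:345,290:330],None,fx=16,fy=16,interpolation=cv2.INTER_CUBIC))
g=np.array([.3982,.3386,.1274]);ps=1.4967-np.pi/2
for x,z in((-36.5,-64),(-36.5,-66.5),(-33,-64),(-25,-58.6),(-20,-57),(-43,-52),(-40,-64),(-46,-55),(22,-34)):
    X=g+np.array([x*np.cos(ps),x*np.sin(ps),z])/1e3;print(x,z,X.round(4),proj("side",X).round(1),proj("top",X).round(1))
```

```text
[[147 148 147 149 148 150 149 147 148 148 147 146 128  93  86  93 121 142
  147 147 148 134 112 105 104 103]
 [148 149 148 149 149 147 149 147 149 148 148 148 124  82  78  80 101 134
  148 147 147 128 104 107 104 105]
 [149 147 146 146 147 149 147 146 148 147 148 148 140 119 103 112 134 145
  148 148 149 129 104 106 106 107]
 [147 148 148 148 148 149 146 148 148 146 150 148 148 138 130 140 147 147
  148 148 140 121 106 104 103 104]
 [133 136 138 140 141 144 145 145 146 149 148 148 148 135 134 147 148 148
  149 148 137 115 105 104 104 104]
 [ 89  93 103 111 118 128 130 131 132 135 133 134 136 127 133 144 145 145
  147 143 129 112 104 106 104 106]
 [ 88  90  88  90  95 102 111 112 110 108 106 108 105 105 113 121 121 130
  134 122 100  97 104 104 107 105]
 [ 90  88  90  88  89  89  94 104 112 111 115 108 103 102 101 100 103 111
  106 101  94  95 103 104 105 104]
 [ 90  88  88  89  90  89  90  92  97 106 109 111 113 110 109 111 110 110
  103  98  96  96 104 107 102 104]
 [ 89  88  88  90  88  87  90  93  95  97  99 103 109 110 108 108 107 102
   99  98  95  97 101 104 104 106]
 [ 90  89 
[... 407 characters left out ...]
3 101 105 105 104]
 [ 91  90  89  90  88  90  91  91  95  98  97  97  97  96  96  97  98  98
   97  98  98  92 100 105 105 104]]
-36.5 -64 [0.3618 0.3413 0.0634] [[313.3 333.2]] [[147.5 246.4]]
-36.5 -66.5 [0.3618 0.3413 0.0609] [[313.2 334. ]] [[147.8 246.4]]
-33 -64 [0.3653 0.341  0.0634] [[311.6 333. ]] [[147.7 245.3]]
-25 -58.6 [0.3733 0.3405 0.0688] [[308. 331.]] [[147.5 242.8]]
-20 -57 [0.3783 0.3401 0.0704] [[305.7 330.2]] [[147.6 241.2]]
-43 -52 [0.3553 0.3418 0.0754] [[317.  329.8]] [[146.2 248.6]]
-40 -64 [0.3583 0.3416 0.0634] [[315.  333.4]] [[147.4 247.6]]
-46 -55 [0.3523 0.342  0.0724] [[318.3 330.9]] [[146.4 249.6]]
22 -34 [0.4201 0.337  0.0934] [[286.3 320.8]] [[147.1 227.5]]
```

View pics/s4b.png

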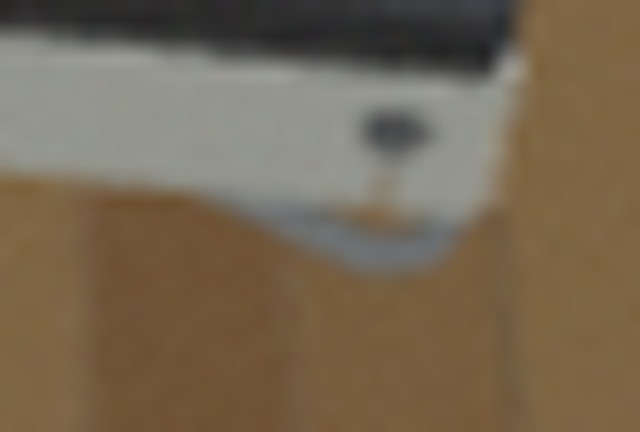

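```bash
cat >> h.py <<'E'
def tipinfo():
    s=telemetry.state();p=np.array(s["ee_pos"]);ps=s["tcp_rot"][2]-np.pi/2
    t=p+[.022*np.cos(ps),.022*np.sin(ps),-.035];print("tip",(t*1e3).round(1),"F",np.round(s["ft_force"],2),"rot",np.round(s["tcp_rot"],4),"t",round(s["clock"],2),"open",round(s["opening"],4));return t
E
python3 -c "
from h import *
go(.4165,.3384,.1334,1.496)"
```

```text
pos [0.3985 0.339  0.1293] rot [-1.5708e+00 -2.0000e-04  1.4968e+00] F [-0.26  0.37  0.17] open 0.0116 t 7.9
shift mm [  0.7  -4.1 -18. ] turn [0.     0.0008 0.0002] shift after turn [  0.7  -4.1 -18. ]
```

Call:
drive_tool --pt "0.0007 -0.004 0 0 0 0 1" --pt "0 0 -0.009 0 0 0 1" --pt "0 0 -0.008 0 0 0 1" --pt "0 0 0 0 0 0 1"

```text
clock: 8.4
ee_pos: [0.4178, 0.3395, 0.1361]
tcp_rot: [-1.573, -0.004, 1.497]
ft_force: [-1.1, -0.2, -1.1]
opening: 0.0118
```

Run:
```python
from h import *
tipinfo();go(.4165,.3384,.1334,1.496)
snap("side","s5",(240,270,320,350),7)
snap("top","t5",(120,170,190,240),7)
```

```text
tip [439.8 337.9 101.1] F [-1.13 -0.21 -1.08] rot [-1.5732 -0.0042  1.4968] t 8.4 open 0.0118
pos [0.4178 0.3395 0.1361] rot [-1.5732 -0.0042  1.4968] F [-1.13 -0.21 -1.08] open 0.0118 t 8.4
shift mm [-1.2  2.7  1.2] turn [0.0024 0.0008 0.0042] shift after turn [-1.2  2.7  1.2]
```

View pics/s5.png

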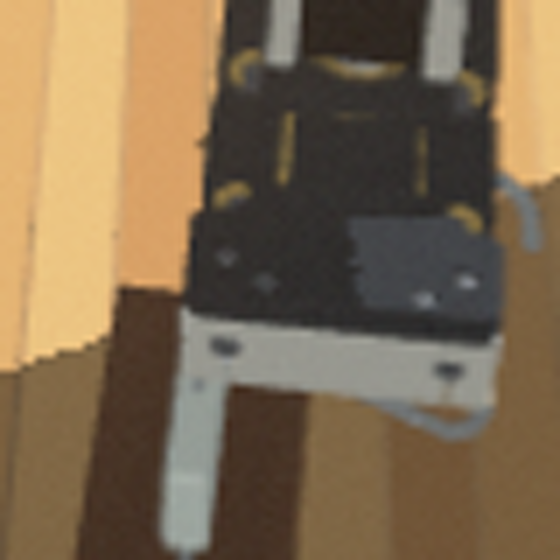

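View pics/t5.png

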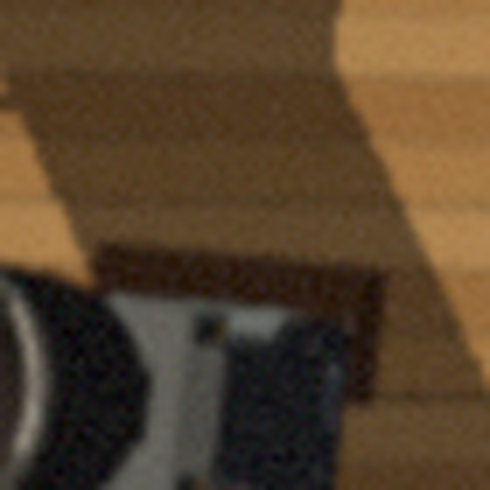

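Call:
drive_tool --pt "-0.001 0.002 0 0.002 0 0.004 1" --pt "0 0 0 0 0 0 1" --pt "0 -0.002 -0.0035 0 0 0 1" --pt "0 0 0 0 0 0 1"

```text
clock: 9.0
ee_pos: [0.4205, 0.3379, 0.1356]
tcp_rot: [-1.57, 0.001, 1.497]
ft_force: [0.4, -0.3, -0.2]
opening: 0.0116
```

Run:
```python
from h import *
tipinfo()
```

```text
tip [442.4 336.3 100.6] F [ 0.38 -0.31 -0.24] rot [-1.5704e+00  1.0000e-03  1.4974e+00] t 9.0 open 0.0116
```

Call:
drive_tool --pt "0 -0.0025 -0.0045 0 0 0 1" --pt "0 0 0 0 0 0 1"

```text
clock: 9.25
ee_pos: [0.4254, 0.3376, 0.1384]
tcp_rot: [-1.57, 0.001, 1.497]
ft_force: [-0.7, 0.4, -0.8]
opening: 0.0118
```

Call:
drive_tool --pt "0 -0.001 -0.0018 0 0 0 1" --pt "0 0 0 0 0 0 1"

```text
clock: 9.5
ee_pos: [0.4273, 0.3374, 0.1395]
tcp_rot: [-1.57, 0.001, 1.497]
ft_force: [-0.2, -0.8, -1.2]
opening: 0.0117
```

Run:
```python
from h import *
tipinfo()
```

```text
tip [449.3 335.8 104.5] F [-0.17 -0.78 -1.18] rot [-1.5704e+00  8.0000e-04  1.4973e+00] t 9.5 open 0.0117
```

Call:
drive_tool --pt "0 -0.001 -0.0018 0 0 0 1" --pt "0 0 0 0 0 0 1"

```text
clock: 9.75
ee_pos: [0.4292, 0.3373, 0.1405]
tcp_rot: [-1.57, 0.001, 1.497]
ft_force: [-0.8, 0.1, -0.7]
opening: 0.0119
```

Call:
drive_tool --pt "0 -0.001 -0.0018 0 0 0 1"

```text
clock: 9.88
ee_pos: [0.4309, 0.3371, 0.1415]
tcp_rot: [-1.57, 0.001, 1.497]
ft_force: [-0.3, -0.0, -0.8]
opening: 0.0117
```

Call:
drive_tool --pt "0 -0.001 -0.0018 0 0 0 1"

```text
clock: 10.0
ee_pos: [0.4328, 0.337, 0.1426]
tcp_rot: [-1.57, 0.001, 1.497]
ft_force: [-0.6, -0.6, -0.8]
opening: 0.0122
```

Run:
```python
from h import *
tipinfo()
```

```text
tip [454.8 335.4 107.6] F [-0.56 -0.57 -0.76] rot [-1.5703e+00  1.0000e-03  1.4975e+00] t 10.0 open 0.0122
```

Call:
drive_tool --pt "0 -0.001 -0.0018 0 0 0 1"

```text
clock: 10.12
ee_pos: [0.4348, 0.3369, 0.1437]
tcp_rot: [-1.57, 0.001, 1.497]
ft_force: [0.2, 0.5, -1.0]
opening: 0.0119
```

Call:
drive_tool --pt "0 -0.001 -0.0018 0 0 0 1"

```text
clock: 10.25
ee_pos: [0.4368, 0.3367, 0.1447]
tcp_rot: [-1.57, 0.001, 1.497]
ft_force: [0.3, 0.1, -0.3]
opening: 0.0118
```

Call:
drive_tool --pt "0 -0.001 -0.0018 0 0 0 1"

```text
clock: 10.38
ee_pos: [0.4387, 0.3366, 0.1458]
tcp_rot: [-1.57, 0.001, 1.497]
ft_force: [0.2, 0.1, -1.7]
opening: 0.0121
```

Call:
drive_tool --pt "0 -0.001 -0.0018 0 0 0 1"

```text
clock: 10.5
ee_pos: [0.4404, 0.3363, 0.1467]
tcp_rot: [-1.57, 0.001, 1.497]
ft_force: [-0.1, 0.3, -2.0]
opening: 0.0121
```

Run:
```python
from h import *
tipinfo()
snap("side","s6",(240,270,320,350),7)
snap("top","t6",(120,170,190,240),7)
```

```text
tip [462.4 334.7 111.7] F [-0.11  0.27 -1.98] rot [-1.5700e+00  1.2000e-03  1.4973e+00] t 10.5 open 0.0121
```

View pics/s6.png

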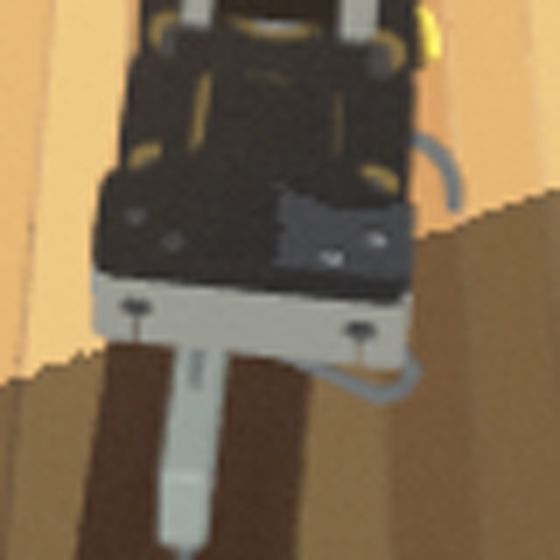

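View pics/t6.png

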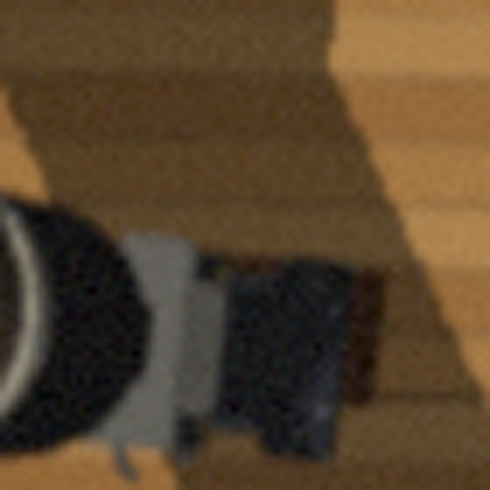

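Tip x is past the tab with almost no force and the scraper has not moved, so the tip is in the hole. I'll ease it down slightly and keep threading.

Call:
drive_tool --pt "0 0.0006 0 0 0 0 1" --pt "0 -0.001 -0.0018 0 0 0 1"

```text
clock: 10.85
ee_pos: [0.4422, 0.336, 0.1469]
tcp_rot: [-1.57, 0.002, 1.497]
ft_force: [-0.2, 0.7, -1.9]
opening: 0.0118
```

Call:
drive_tool --pt "0 -0.0015 -0.0028 0 0 0 1"

```text
clock: 10.98
ee_pos: [0.4449, 0.3357, 0.1483]
tcp_rot: [-1.57, 0.002, 1.497]
ft_force: [-0.0, 0.2, -2.5]
opening: 0.0118
```

Call:
drive_tool --pt "0 -0.0015 -0.0028 0 0 0 1"

```text
clock: 11.1
ee_pos: [0.4479, 0.3355, 0.1499]
tcp_rot: [-1.569, 0.002, 1.497]
ft_force: [0.6, 0.5, -1.2]
opening: 0.0118
```

Call:
drive_tool --pt "0 -0.0015 -0.0028 0 0 0 1"

```text
clock: 11.22
ee_pos: [0.4509, 0.3353, 0.1515]
tcp_rot: [-1.569, 0.002, 1.497]
ft_force: [-0.1, 0.9, -1.6]
opening: 0.0122
```

Run:
```python
from h import *
tipinfo()
```

```text
tip [472.9 333.7 116.5] F [-0.12  0.92 -1.57] rot [-1.5694  0.002   1.4974] t 11.22 open 0.0122
```

Call:
drive_tool --pt "0 -0.001 -0.0028 0 0 0 1" --pt "0 -0.0015 -0.0028 0 0 0 1"

```text
clock: 11.48
ee_pos: [0.4571, 0.3349, 0.1543]
tcp_rot: [-1.57, 0.002, 1.497]
ft_force: [-0.5, 0.5, -1.0]
opening: 0.0117
```

Call:
drive_tool --pt "0 -0.0015 -0.0028 0 0 0 1" --pt "0 -0.0015 -0.0028 0 0 0 1"

```text
clock: 11.72
ee_pos: [0.4631, 0.3345, 0.1575]
tcp_rot: [-1.57, 0.002, 1.497]
ft_force: [-1.0, -0.4, -2.5]
opening: 0.0117
```

Call:
drive_tool --pt "0 -0.0015 -0.0028 0 0 0 1" --pt "0 -0.0015 -0.0028 0 0 0 1"

```text
clock: 11.98
ee_pos: [0.4692, 0.3341, 0.1607]
tcp_rot: [-1.57, 0.002, 1.497]
ft_force: [0.4, 0.0, -2.5]
opening: 0.0119
```

Run:
```python
from h import *
tipinfo()
snap("side","s7",(240,270,320,350),7)
snap("top","t7",(120,170,190,240),7)
```

```text
tip [491.1 332.4 125.7] F [ 0.44  0.03 -2.55] rot [-1.5698  0.0017  1.4973] t 11.97 open 0.0119
```

View pics/s7.png

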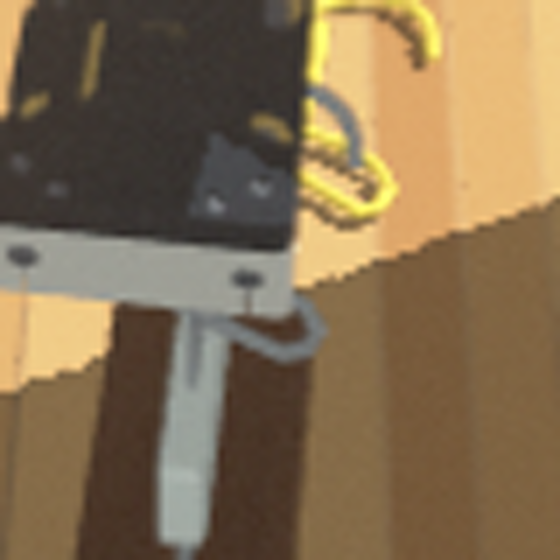

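The wire visibly runs from the bend at (300,350) into the tab at (205,325), and the spine has not moved. Continuing.

Call:
drive_tool --pt "0 -0.0008 -0.0028 0 0 0 1" --pt "0 -0.0015 -0.0028 0 0 0 1"

```text
clock: 12.32
ee_pos: [0.4754, 0.3339, 0.1636]
tcp_rot: [-1.571, 0.001, 1.498]
ft_force: [0.8, -0.4, -1.7]
opening: 0.0119
```

Call:
drive_tool --pt "0 -0.0015 -0.0028 0 0 0 1" --pt "0 -0.0015 -0.0028 0 0 0 1"

```text
clock: 12.58
ee_pos: [0.4814, 0.3335, 0.167]
tcp_rot: [-1.571, 0.001, 1.498]
ft_force: [0.2, -0.9, -0.4]
opening: 0.0116
```

Call:
drive_tool --pt "0 -0.0015 -0.0028 0 0 0 1" --pt "0 -0.001 -0.0018 0 0 0 1"

```text
clock: 12.82
ee_pos: [0.4865, 0.3332, 0.1697]
tcp_rot: [-1.571, 0.001, 1.497]
ft_force: [0.5, -0.3, -0.5]
opening: 0.0122
```

Run:
```python
from h import *
tipinfo();go(.4915,.332,.172,1.497)
snap("side","s8",(240,270,320,350),7)
```

```text
tip [508.4 331.6 134.7] F [ 0.53 -0.28 -0.49] rot [-1.5709e+00  8.0000e-04  1.4975e+00] t 12.82 open 0.0122
pos [0.4865 0.3332 0.1697] rot [-1.5709e+00  8.0000e-04  1.4975e+00] F [ 0.53 -0.28 -0.49] open 0.0122 t 12.825
shift mm [-0.8 -2.3 -5.1] turn [ 0.0001  0.0005 -0.0008] shift after turn [-0.8 -2.3 -5.1]
```

View pics/s8.png

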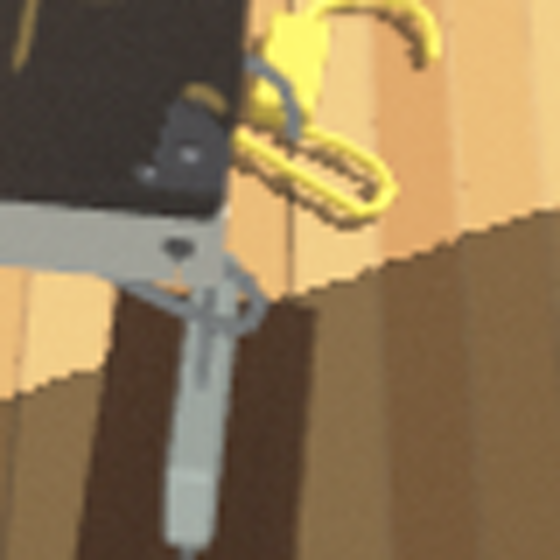

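Call:
drive_tool --pt "0 -0.0015 -0.0028 0 0 0 1" --pt "0 -0.0005 -0.0028 0 0 0 1"

```text
clock: 13.12
ee_pos: [0.4924, 0.3328, 0.1719]
tcp_rot: [-1.571, 0.001, 1.498]
ft_force: [0.2, 0.1, 0.2]
opening: 0.0117
```

Call:
drive_tool --pt "0 0 0 0 0 0 1"

```text
clock: 13.25
ee_pos: [0.4926, 0.3328, 0.1719]
tcp_rot: [-1.571, 0.001, 1.497]
ft_force: [0.5, -0.1, -1.5]
opening: 0.012
```

Run:
```python
from h import *
tipinfo();go(.4915,.332,.172,1.497)
snap("side","s9",(240,270,320,350),7)
```

```text
tip [514.6 331.2 136.9] F [ 0.53 -0.11 -1.5 ] rot [-1.5711e+00  7.0000e-04  1.4975e+00] t 13.25 open 0.012
pos [0.4926 0.3328 0.1719] rot [-1.5711e+00  7.0000e-04  1.4975e+00] F [ 0.53 -0.11 -1.5 ] open 0.012 t 13.25
shift mm [-0.9 -0.1  1.1] turn [ 0.0003  0.0005 -0.0007] shift after turn [-0.9 -0.1  1.1]
```

View pics/s9.png

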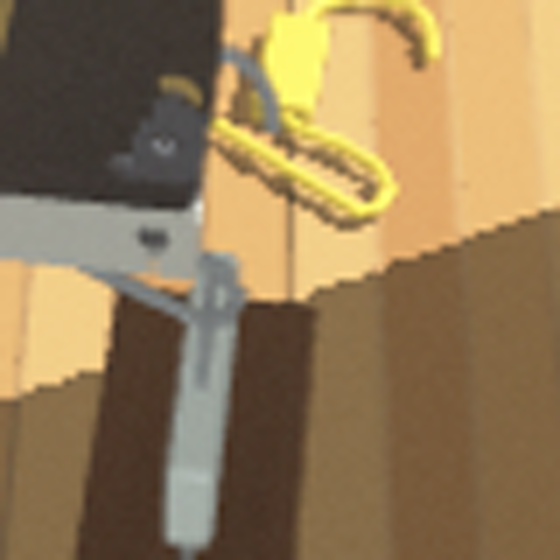

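The bend now sits at the tab (about (210,318)). Drawing straight up gently.

Call:
drive_tool --pt "0 -0.0015 0 0 0 0 1" --pt "0 -0.0015 0 0 0 0 1"

```text
clock: 13.55
ee_pos: [0.4923, 0.3326, 0.1748]
tcp_rot: [-1.571, 0.001, 1.497]
ft_force: [-0.6, 0.4, -2.5]
opening: 0.0117
```

Call:
drive_tool --pt "0 -0.0015 0 0 0 0 1" --pt "0 -0.0015 0 0 0 0 1"

```text
clock: 13.8
ee_pos: [0.492, 0.3325, 0.1777]
tcp_rot: [-1.57, 0.001, 1.498]
ft_force: [-0.1, 0.3, -1.6]
opening: 0.0118
```

Call:
drive_tool --pt "0 -0.0015 0 0 0 0 1" --pt "0 -0.0015 0 0 0 0 1"

```text
clock: 14.05
ee_pos: [0.4919, 0.3324, 0.1808]
tcp_rot: [-1.57, 0.002, 1.497]
ft_force: [0.5, -0.7, -1.8]
opening: 0.0117
```

Run:
```python
from h import *
tipinfo()
snap("side","s10",(240,270,320,350),7)
```

```text
tip [513.8 330.8 145.8] F [ 0.53 -0.67 -1.82] rot [-1.5699  0.0017  1.4975] t 14.05 open 0.0117
```

View pics/s10.png

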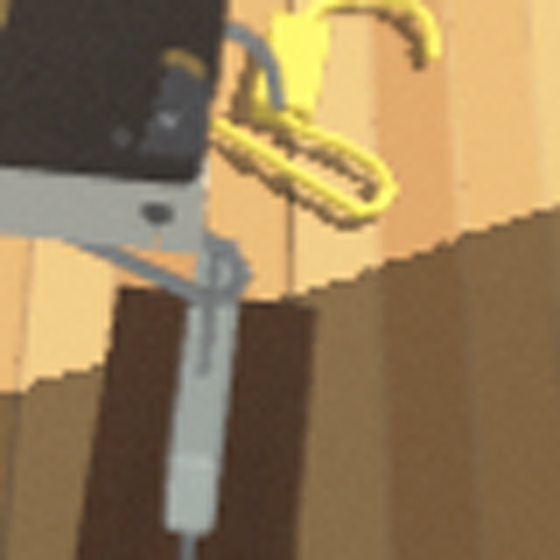

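The spine's lower end has gone from 545 to 530, so the scraper is rising with little force. Continuing up.

Call:
drive_tool --pt "0 -0.003 0 0 0 0 1" --pt "0 -0.003 0 0 0 0 1" --pt "0 -0.003 0 0 0 0 1"

```text
clock: 14.48
ee_pos: [0.4919, 0.3325, 0.1905]
tcp_rot: [-1.57, 0.002, 1.498]
ft_force: [0.2, -0.4, -1.6]
opening: 0.0117
```

Call:
drive_tool --pt "0 -0.004 0 0 0 0 1" --pt "0 -0.004 0 0 0 0 1" --pt "0 -0.004 0 0 0 0 1"

```text
clock: 14.85
ee_pos: [0.492, 0.3325, 0.2034]
tcp_rot: [-1.57, 0.002, 1.498]
ft_force: [0.3, -0.4, -2.7]
opening: 0.0119
```

Call:
drive_tool --pt "0 -0.004 0 0 0 0 1" --pt "0 -0.004 0 0 0 0 1" --pt "0 -0.004 0 0 0 0 1"

```text
clock: 15.22
ee_pos: [0.492, 0.3325, 0.2164]
tcp_rot: [-1.57, 0.001, 1.498]
ft_force: [-1.3, 0.7, -2.2]
opening: 0.0118
```

Call:
drive_tool --pt "0 -0.004 0 0 0 0 1" --pt "0 -0.004 0 0 0 0 1" --pt "0 -0.004 0 0 0 0 1" --pt "0 -0.004 0 0 0 0 1" --pt "0 -0.004 0 0 0 0 1"

```text
clock: 15.85
ee_pos: [0.4919, 0.3326, 0.2378]
tcp_rot: [-1.57, 0.001, 1.498]
ft_force: [-0.1, -1.3, -2.4]
opening: 0.0119
```

Run:
```python
from h import *
tipinfo()
snap("side","s11",(240,230,320,350),5)
```

```text
tip [513.9 330.9 202.8] F [-0.1  -1.32 -2.39] rot [-1.5700e+00  1.4000e-03  1.4975e+00] t 15.85 open 0.0119
```

View pics/s11.png

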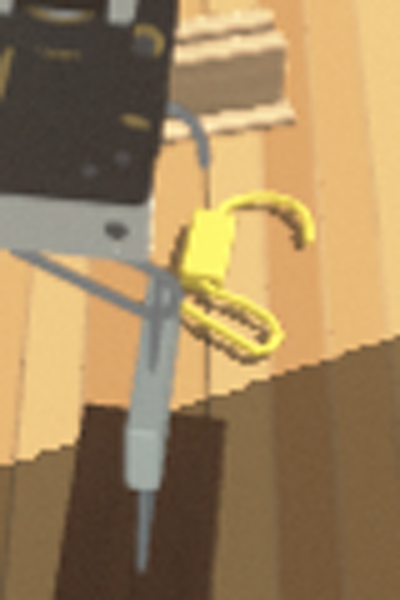

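Run:
```python
from h import *
o=lambda x,y:(230+x/4.8-.4,90+y/4.8-.4)
print(tri(o(181,52),(424.3,207.7)),tri(o(198,182),(338.2,211.4)))
for p,z in((o(181,52),.28),(o(198,182),.28)): print(onz("side",*p,z))
print("fins",tri((163,171),(380,95)),tri((168,182),(357,110)))
go(.492,.3326,.34,1.498)
```

```text
(array([ 0.48160239, -0.43354473,  0.27697902]), np.float64(0.0009071229808069531)) (array([ 0.46729641, -0.21055866,  0.27874687]), np.float64(0.0007539938984285576))
[ 0.48197128 -0.42562009  0.28      ]
[ 0.46692277 -0.20769535  0.28      ]
fins (array([ 0.86697502, -0.40413459,  0.00734803]), np.float64(0.019471456317492676)) (array([ 0.82350112, -0.32754343,  0.00615434]), np.float64(0.003481434726547192))
pos [0.4922 0.3327 0.2384] rot [-1.5707e+00  1.0000e-03  1.4976e+00] F [ 0.4   0.19 -1.92] open 0.0119 t 15.9
shift mm [  -0.2 -101.6    0.2] turn [-0.0001 -0.0004 -0.001 ] shift after turn [-1.000e-01 -1.016e+02  2.000e-01]
```

Call:
drive_tool --pt "0 -0.01 0 0 0 0 1" --pt "0 -0.02 0 0 0 0 1" --pt "0 -0.02 0 0 0 0 1" --pt "0 -0.02 0 0 0 0 1" --pt "0 -0.015 0 0 0 0 1" --pt "0 -0.01 0 0 0 0 1" --pt "0 -0.005 0 0 0 0 1"

```text
clock: 16.77
ee_pos: [0.492, 0.3325, 0.3438]
tcp_rot: [-1.571, 0.001, 1.498]
ft_force: [0.3, 0.3, -2.0]
opening: 0.012
```

Call:
drive_tool --pt "-0.005 0 -0.008 0 -0.02 0 1" --pt "-0.01 0 -0.012 0 -0.03 0 1" --pt "-0.015 0 -0.014 0 -0.03 0 1" --pt "-0.02 0 -0.014 0 -0.03 0 1" --pt "-0.025 0 -0.012 0 -0.02 0 1" --pt "-0.025 0 -0.008 0 -0.009 0 1" --pt "-0.025 0 -0.004 0 0 0 1" --pt "-0.025 0 -0.003 0 0 0 1" --pt "-0.025 0 -0.002 0 0 0 1" --pt "-0.025 0 -0.002 0 0 0 1" --pt "-0.025 0 -0.002 0 0 0 1" --pt "-0.025 0 -0.002 0 0 0 1" --pt "-0.025 0 -0.002 0 0 0 1" --pt "-0.02 0 -0.002 0 0 0 1" --pt "-0.015 0 0 0 0 0 1" --pt "-0.008 0 0 0 0 0 1"

```text
clock: 18.77
ee_pos: [0.6021, -0.0005, 0.3316]
tcp_rot: [-1.551, 0.009, 1.652]
ft_force: [-0.3, 1.5, -2.4]
opening: 0.0118
```

Run:
```python
from h import *
go(.60,-.318,.34,1.637)
snap("side","s12",None,1.5)
```

```text
pos [ 6.021e-01 -5.000e-04  3.316e-01] rot [-1.5512  0.0092  1.6524] F [-0.29  1.48 -2.37] open 0.0118 t 18.775
shift mm [-316.3   -5.    28.1] turn [-0.0195  0.0153 -0.0093] shift after turn [-316.7   -8.4   23.1]
```

View pics/s12.png

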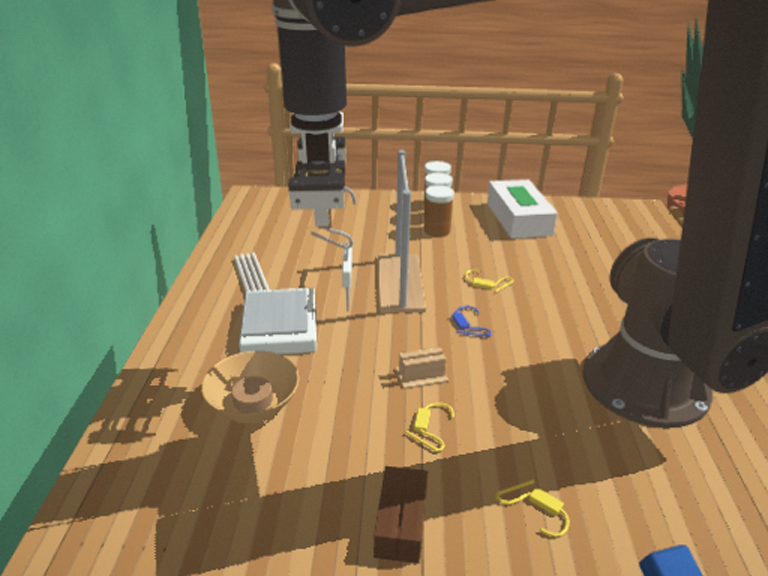

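The scraper hangs on the hook at (345,265), well clear of the scale. I'll continue to the far side of the bar, levelling the tool on the way.

Call:
drive_tool --pt "-0.008 0 0 -0.0195 0.0153 -0.0093 1" --pt "-0.015 0 0.001 0 0 0 1" --pt "-0.02 0 0.002 0 0 0 1" --pt "-0.025 0 0.002 0 0 0 1" --pt "-0.025 0 0.002 0 0 0 1" --pt "-0.025 0 0.002 0 0 0 1" --pt "-0.025 0 0.002 0 0 0 1" --pt "-0.025 0 0.002 0 0 0 1" --pt "-0.025 0 0.002 0 0 0 1" --pt "-0.025 0 0.002 0 0 0 1" --pt "-0.025 0 0.002 0 0 0 1" --pt "-0.02 0 0.002 0 0 0 1" --pt "-0.015 0 0.001 0 0 0 1" --pt "-0.008 0 0.001 0 0 0 1"

```text
clock: 20.58
ee_pos: [0.5948, -0.3068, 0.3324]
tcp_rot: [-1.572, 0.0, 1.637]
ft_force: [0.3, 0.7, -2.3]
opening: 0.0116
```

Run:
```python
from h import *
go(.60,-.318,.28,1.637)
```

```text
pos [ 0.5948 -0.3068  0.3324] rot [-1.5725  0.      1.637 ] F [ 0.27  0.66 -2.29] open 0.0116 t 20.575
shift mm [-11.5  52.4  -4.3] turn [ 0.0017  0.     -0.    ] shift after turn [-11.5  52.4  -4.4]
```

Call:
drive_tool --pt "-0.005 0.01 0 0.0017 0 0 1" --pt "-0.006 0.016 0 0 0 0 1" --pt "0 0.016 0 0 0 0 1" --pt "0 0.01 0 0 0 0 1" --pt "0 0.003 0 0 0 0 1" --pt "0 0 0.01 0 0 0 1" --pt "0 0 0.015 0 0 0 1" --pt "0 0 0.01 0 0 0 1" --pt "0 0 0.005 0 0 0 1" --pt "0 0 0 0 0 0 1"

```text
clock: 21.82
ee_pos: [0.5525, -0.3198, 0.2743]
tcp_rot: [-1.572, -0.0, 1.639]
ft_force: [0.1, -0.1, -2.3]
opening: 0.012
```

Run:
```python
from h import *
go(.502,-.318,.276,1.637)
snap("side","s13",(200,80,310,200),5)
snap("top","t13",(310,150,440,230),5)
```

```text
pos [ 0.5525 -0.3198  0.2743] rot [-1.5716e+00 -2.0000e-04  1.6385e+00] F [ 0.05 -0.12 -2.33] open 0.012 t 21.825
shift mm [ 5.3 -1.8 50.3] turn [0.0008 0.0015 0.0002] shift after turn [ 5.2 -1.7 50.3]
```

View pics/s13.png

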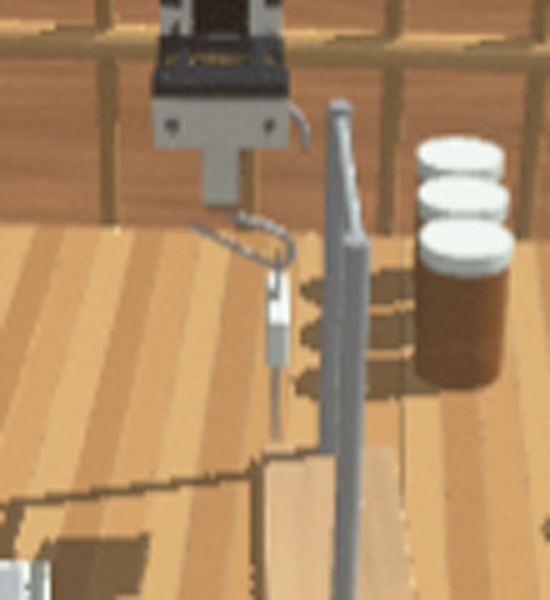

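View pics/t13.png

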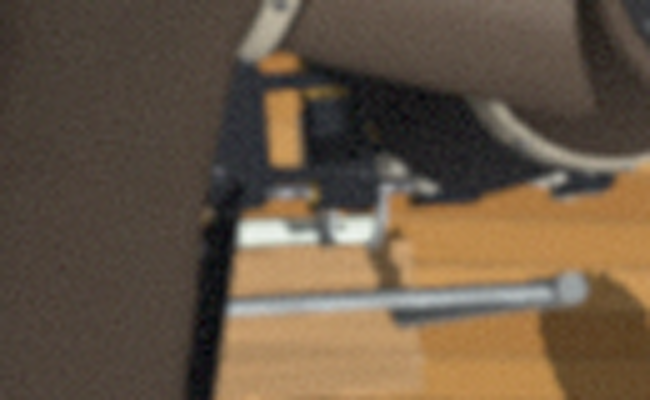

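The hook is beyond the bar and between the posts: free end at (305,148), bar from (339,105) to (356,240). I'll draw it back under the crook opening with about 15 mm of clearance.

Call:
drive_tool --pt "0.002 0 0.006 0 0 0 1" --pt "0.002 0 0.01 0 0 0 1" --pt "0 0 0.01 0 0 0 1" --pt "0 0 0.008 0 0 0 1"

```text
clock: 22.42
ee_pos: [0.5172, -0.3177, 0.2733]
tcp_rot: [-1.57, -0.001, 1.639]
ft_force: [-0.3, -0.2, -2.7]
opening: 0.0117
```

Call:
drive_tool --pt "0 0 0.008 0 0 0 1" --pt "0 0 0.006 0 0 0 1" --pt "0 0 0.003 0 0 0 1" --pt "0 0 0 0 0 0 1"

```text
clock: 22.92
ee_pos: [0.4983, -0.3192, 0.2738]
tcp_rot: [-1.571, -0.0, 1.639]
ft_force: [0.1, -0.3, -2.3]
opening: 0.012
```

Run:
```python
from h import *
go(.5023,-.318,.276,1.637)
snap("side","s14",(220,80,310,200),5)
snap("top","t14",(310,150,440,230),5)
print(proj("side",[.4743,-.318,.27]))
```

```text
pos [ 0.4983 -0.3192  0.2738] rot [-1.5713e+00 -2.0000e-04  1.6389e+00] F [ 0.06 -0.26 -2.34] open 0.012 t 22.925
shift mm [ 0.9 -2.2 -4. ] turn [0.0005 0.0019 0.0002] shift after turn [ 0.9 -2.2 -4. ]
[[268.9076376  115.85351163]]
```

View pics/s14.png

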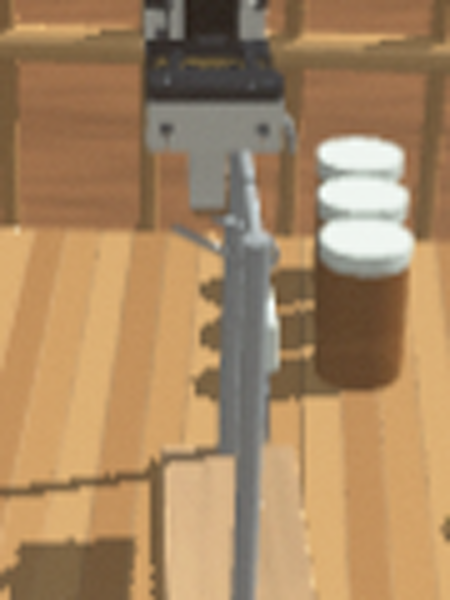

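View pics/t14.png

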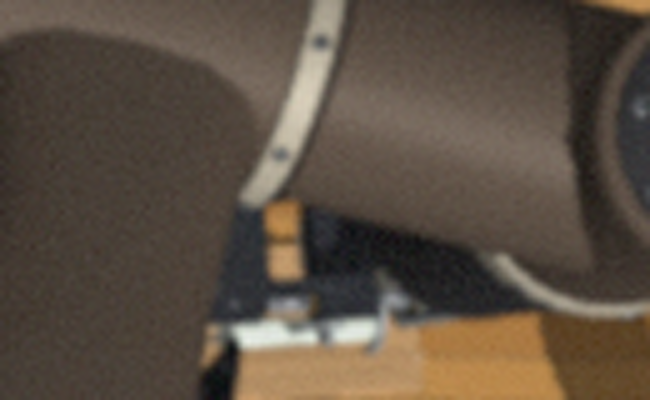

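The bar, at about (244,179), lies between the finger's edge (228) and the free end (290). I'll shift +4 mm and lower the crook onto it.

Call:
drive_tool --pt "0.001 0 -0.003 0 0 0 1" --pt "0 0.006 0 0 0 0 1" --pt "0 0.01 0 0 0 0 1" --pt "0 0.01 0 0 0 0 1" --pt "0 0.006 0 0 0 0 1" --pt "0 0 0 0 0 0 1"

```text
clock: 23.78
ee_pos: [0.5018, -0.3175, 0.238]
tcp_rot: [-1.569, -0.001, 1.639]
ft_force: [-0.3, 0.4, -1.7]
opening: 0.012
```

Run:
```python
from h import *
go(.5023,-.318,.2325,1.637)
snap("side","s15",(220,80,310,200),5)
print(proj("side",[.4743,-.318,.27]))
```

```text
pos [ 0.5018 -0.3175  0.238 ] rot [-1.5691e+00 -1.1000e-03  1.6393e+00] F [-0.32  0.41 -1.7 ] open 0.012 t 23.775
shift mm [-0.5  5.5 -0.5] turn [-0.0017  0.0023  0.0011] shift after turn [-0.5  5.5 -0.5]
[[268.9076376  115.85351163]]
```

View pics/s15.png

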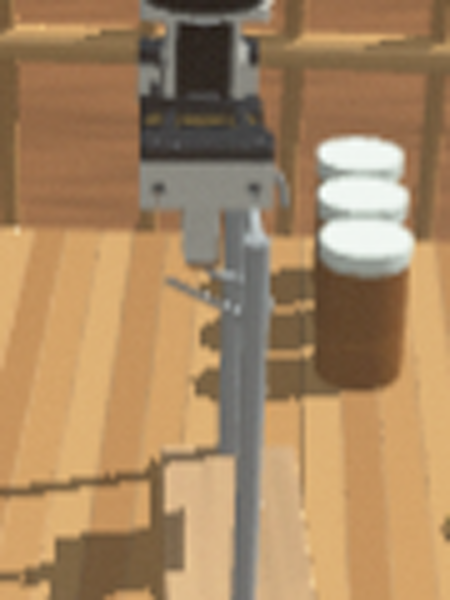

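Call:
drive_tool --pt "0 0.002 0 0 0.002 0 1" --pt "0 0.0015 0 0 0 0 1"

```text
clock: 24.08
ee_pos: [0.5023, -0.3178, 0.2354]
tcp_rot: [-1.571, -0.0, 1.637]
ft_force: [-0.7, 0.5, -2.6]
opening: 0.012
```

Call:
drive_tool --pt "0 0.001 0 0 0 0 1" --pt "0 0 0 0 0 0 1"

```text
clock: 24.32
ee_pos: [0.5024, -0.3178, 0.2345]
tcp_rot: [-1.571, -0.0, 1.637]
ft_force: [-0.1, 0.2, -1.4]
opening: 0.0121
```

Call:
drive_tool --pt "0 0.001 0 0 0 0 1" --pt "0 0 0 0 0 0 1"

```text
clock: 24.58
ee_pos: [0.5024, -0.3178, 0.2336]
tcp_rot: [-1.571, -0.0, 1.637]
ft_force: [-0.4, -0.3, -2.3]
opening: 0.012
```

Call:
drive_tool --pt "0 0.001 0 0 0 0 1" --pt "0 0 0 0 0 0 1"

```text
clock: 24.82
ee_pos: [0.5025, -0.3179, 0.2326]
tcp_rot: [-1.571, 0.0, 1.637]
ft_force: [0.2, -0.9, -1.4]
opening: 0.0117
```

Call:
drive_tool --pt "0 0.001 0 0 0 0 1" --pt "0 0 0 0 0 0 1"

```text
clock: 25.08
ee_pos: [0.5026, -0.318, 0.2323]
tcp_rot: [-1.572, 0.001, 1.638]
ft_force: [-1.0, 0.5, 0.4]
opening: 0.0119
```

Call:
drive_tool --pt "0 0.001 0 0 0 0 1" --pt "0 0 0 0 0 0 1"

```text
clock: 25.32
ee_pos: [0.5027, -0.3181, 0.2322]
tcp_rot: [-1.573, 0.001, 1.638]
ft_force: [-0.3, 0.6, 0.7]
opening: 0.0121
```

Fz went from −2.3 to +0.7 N at TCP z 0.232, so the crook is seated on the bar. Releasing gently.

Call:
drive_tool --pt "0 0 0 0 0 0 0.84" --pt "0 0 0 0 0 0 0.82" --pt "0 0 0 0 0 0 0.78" --pt "0 0 0 0 0 0 0.7" --pt "0 0 0 0 0 0 0.6" --pt "0 0 0 0 0 0 0.5" --pt "0 0 0 0 0 0 0.5" --pt "0 0 0 0 0 0 0.5"

```text
clock: 26.32
ee_pos: [0.503, -0.3183, 0.2317]
tcp_rot: [-1.573, 0.001, 1.638]
ft_force: [0.2, 0.7, 0.0]
opening: 0.0436
```

Run:
```python
from h import *
go(.5023,-.318,.36,1.637)
snap("side","s16",(220,80,310,200),5)
```

```text
pos [ 0.503  -0.3183  0.2317] rot [-1.5728e+00  1.4000e-03  1.6376e+00] F [0.2  0.68 0.05] open 0.0436 t 26.325
shift mm [   0.2 -128.3    0.4] turn [ 0.002   0.0006 -0.0014] shift after turn [   0.4 -128.3    0.6]
```

View pics/s16.png

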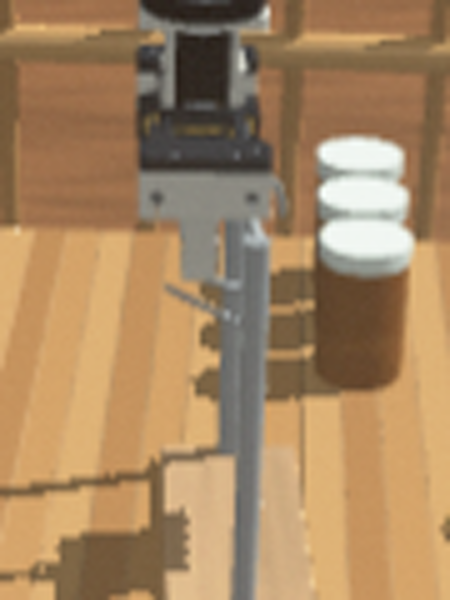

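Call:
drive_tool --pt "0 -0.005 0 0 0 0 0.5" --pt "0 -0.01 0 0 0 0 0.5" --pt "0 -0.015 0 0 0 0 0.5" --pt "0 -0.025 0 0 0 0 0.5" --pt "0 -0.03 0 0 0 0 0.5" --pt "0 -0.04 0 0 0 0 0.5"

```text
clock: 27.12
ee_pos: [0.5018, -0.3179, 0.362]
tcp_rot: [-1.57, 0.001, 1.638]
ft_force: [1.7, -1.2, 0.1]
opening: 0.0438
```

Run:
```python
from h import *
go(.5023,-.318,.40,1.637)
snap("side","s17",(220,50,320,200),4)
snap("top","t17",(310,150,440,230),5)
```

```text
pos [ 0.5018 -0.3179  0.362 ] rot [-1.5702e+00  6.0000e-04  1.6377e+00] F [ 1.67 -1.22  0.1 ] open 0.0438 t 27.125
shift mm [ -0.1 -38.   -0.5] turn [-0.0006  0.0007 -0.0006] shift after turn [ -0.1 -38.   -0.5]
```

View pics/s17.png

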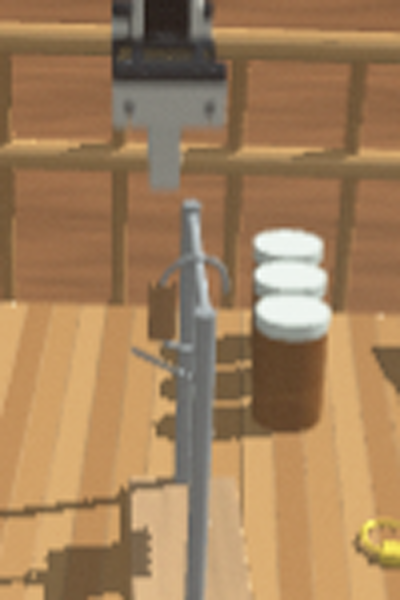

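View pics/t17.png

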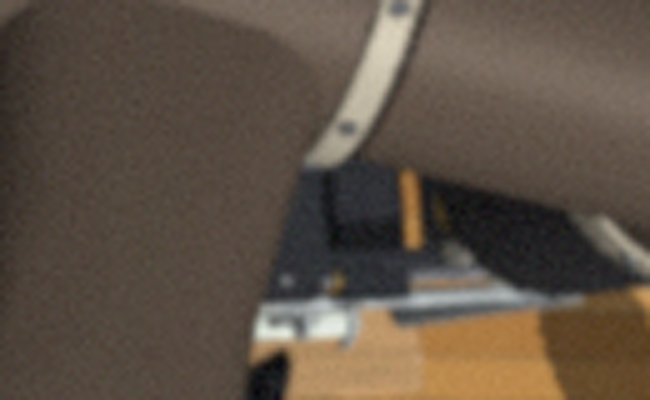

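The hook hangs by its crook on the bar at (200,265), with the grip at (160,310), and the scraper is visible from above. I'll back away, wait and check that it is quiet.

Call:
drive_tool --pt "0 -0.04 0 0 0 0 0.5" --pt "0 -0.04 0 0 0 0 0.5" --pt "0 0 -0.03 0 0 0 0.5" --pt "0 0 -0.04 0 0 0 0.5" --pt "0 0 -0.04 0 0 0 0.5" --pt "0 0 0 0 0 0 0.5" --pt "0 0 0 0 0 0 0.5" --pt "0 0 0 0 0 0 0.5" --pt "0 0 0 0 0 0 0.5" --pt "0 0 0 0 0 0 0.5" --pt "0 0 0 0 0 0 0.5" --pt "0 0 0 0 0 0 0.5" --pt "0 0 0 0 0 0 0.5" --pt "0 0 0 0 0 0 0.5" --pt "0 0 0 0 0 0 0.5" --pt "0 0 0 0 0 0 0.5"

```text
clock: 29.22
ee_pos: [0.6115, -0.3119, 0.4619]
tcp_rot: [-1.59, 0.01, 1.636]
ft_force: [0.4, -0.4, -0.1]
opening: 0.0435
```

Run:
```python
from h import *
st()
a=snap("side","s18",None,1.5)
```

```text
{'clock': 29.225, 'ee_pos': [0.6115, -0.3119, 0.4619], 'tcp_rot': [-1.5905, 0.0099, 1.6359], 'ft_force': [0.3887, -0.3912, -0.1034], 'opening': 0.0435, 'joint_positions': [-0.1858, 0.3223, 0.4425, 0.0048, -1.6694, -1.3192]}
```

Call:
drive_tool --pt "0 0 0 0 0 0 0.5" --pt "0 0 0 0 0 0 0.5" --pt "0 0 0 0 0 0 0.5"

```text
clock: 29.65
ee_pos: [0.6115, -0.3119, 0.4619]
tcp_rot: [-1.59, 0.01, 1.636]
ft_force: [-0.1, -0.2, -0.7]
opening: 0.0442
```

Run:
```python
from h import *
b=snap("side","s19",(235,90,305,200),5);a=cv2.imread("pics/s18_raw.png")
d=cv2.absdiff(a,b).max(2)[90:200,235:305];print(d.max(),(d>25).sum())
snap("top","t19",None,1.5)
```

```text
7 0
```

View pics/s18.png

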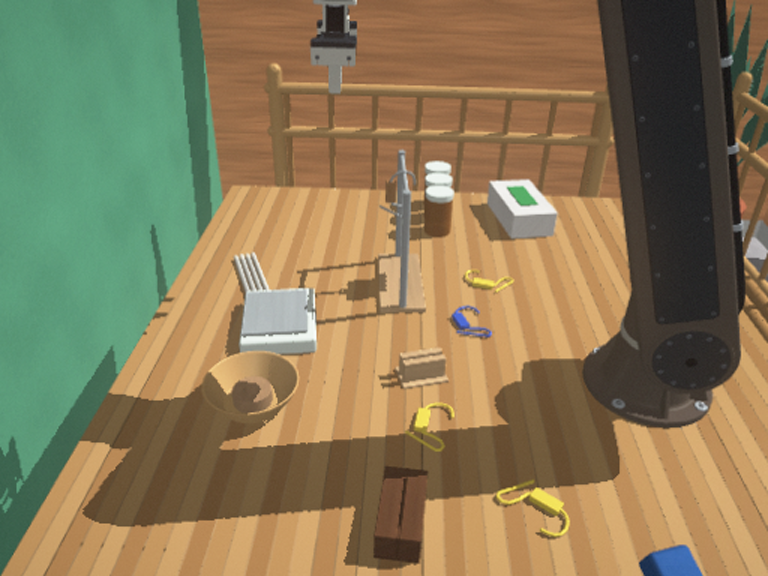

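View pics/s19.png

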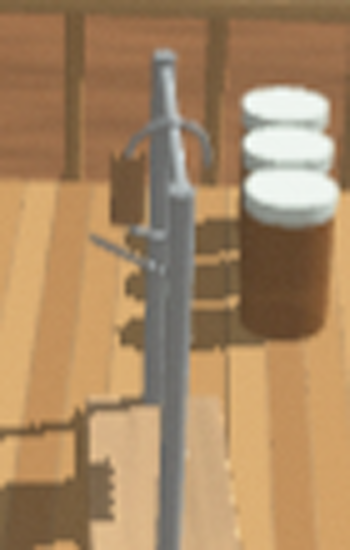

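View pics/t19.png

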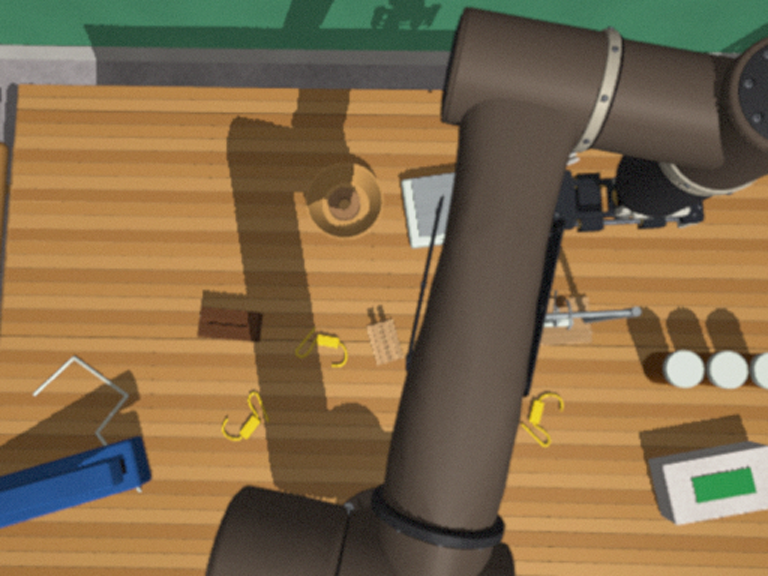

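The hook hangs at side (400,180). The scraper is behind the posts there, but its shadow is on the base and its white spine shows at top (560,318). Two frames 0.4 s apart are identical, the bystanders have not moved and the robot is clear, so I'll hand in.

```bash
python3 -c "
from h import *
print(job.sign_off())"
```

```text
the job is handed in; nothing more can be done
None
```

The scraper now hangs by the S-hook's crook on the bar, between the posts, and the job was handed in at about 30 s. I lifted the steel hook by its grip, threaded its lower end through the tab's hole, and drew the scraper straight up out of the block. I then carried it round to the far side of the rail, lowered the crook onto the bar and let go.

**Forces:** Wrist force readings stayed below about 3 N, including hook and scraper weight, against the 12 N limit. They were read at the end of each move, so a short peak between readings would not show.

**Last checks:**
- Two side pictures 0.4 s apart showed no motion around the hook and scraper.
- The gripper stood well clear with about zero force, and the scale, basket and tape looked unmoved.
- In the side view the posts hide the hanging scraper. I confirmed it by its shadow on the rail base and its white spine in the top view.

**Disagreement:** The two cameras differed by about 3 mm in y. I took a value in between for the hole, and the tip went through on the first try.

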